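Close the gift tin in the counter's lever press

TASK

Stand the gift tin upright and square on the bed of the lever press, centred under the press foot with one end at the back stop, and let go of it. Then pull the press lever down until you feel the lid come firmly home in the tin, without crushing it, and ease the lever back up to rest rather than letting it fly; leave the closed tin on the bed and the things standing around undisturbed.

Things in the scene. Friction and masses are not known exactly. Their poses are not given: they have to be found in the camera images.
- tin: Loose rectangular bare-metal gift tin on the counter, body 100 (its x) x 56 (its y) x 50 mm high, 0.18 to 0.33 kg; origin at the centre of its underside, z up; its two ends are alike. The press-in metal lid, 94 x 50 mm with a blank paper label on top, stands proud of the rim at first. Grip the body, not the lid.
- tin_lid (a joint): How far the lid has been pressed in, in m: 0 to 0.003 at the start, 0.010 fully home. The lid cannot come off; it resists with about 15 N of friction and stays where it is pushed.
- lid_top (a point): Centre of the lid's top face: 61 to 64 mm above the tin's underside at the start, 54 mm when fully home (4 mm above the rim).
- press: Fixed lever press, grey column and head, steel parts. Origin on the counter straight below the foot; x points from its open loading side to the column, y to the lever's side, z up. In mm: base plate x -80..135, y -65..65, 10 thick; column x 80..130; head x -25..95, y -35..35, z 170..225. Under the head only a tool leaning back to the loading side (tip towards the column) finds room to set down the tin.
- foot_axis (a point): The press's origin, on the counter straight below the foot; the tin's centre belongs above it. Around it lies the steel bed plate, 104 (press x) x 70 mm, its top 14 to 26 mm above the counter: set by a screw for the day and NOT measured, so feel for it.
- back_stop (a point): Top middle of the back stop's front face: an upright steel plate 50 mm wide, 54 mm beyond the foot's axis, top 55 mm above the counter. The tin's far end comes within a few mm of it or touches it.
- shelf_edge (a point): Middle of the lower near edge of the clear glass shelf over the press, 390 mm above the counter. In the press frame the shelf spans x -149..21, y -140..260 mm, on two 18 mm posts at x 0, y -120 and 240. No room for an upright gripper over the resting handle: reach in leaning back to the loading side (tip towards the column).
- press_foot: Round black rubber foot of the ram, 44 mm in diameter; origin at the centre of its underside, 128 mm above the counter at rest. It goes down 65 mm per rad of lever and yields about 0.1 mm per N (up to 12 mm). 20 N on the seated lid is firm; above 90 N crushes the tin.
- press_lever (a joint): Lever angle in rad: 0 at rest (up), grows as the handle is pulled down, end 1.1. A spring drives it up (4 to 5 N at the handle at rest, 8 to 9 N at 1 rad, at right angles to the lever; each 10 N at the foot adds 3.3 N). With the tin in place the seated lid stops it, from 0.74 to 0.92 rad on by bed height; pulling on then squeezes the rubber. Let go when down, it flies back.
- lever_axis (a point): A point on the lever's level turning axis, which runs along the press's y: x 0, y 85, z 180 mm in the press frame. The lever swings in the upright plane through this point; handle centre line 200 mm from the axis; at rest it points to the loading side (press -x) and 35 degrees upward, and the handle comes down along an arc.
- handle (a point): Middle of the lever's dark wooden handle: a level round bar, 24 mm in diameter, along the press's y from y = 85 to 190 mm (this point at y = 140 mm), projecting away from the press. It moves with the lever and can be gripped or pushed.
- tumbler: Bystander: empty glass, 72 mm in diameter, 85 mm high; origin at the centre of its underside.
- saucers: Bystander: stack of five white saucers as one piece, 100 mm in diameter, 44 mm high; origin at the centre of its underside.
- jam_jar: Bystander: amber jam jar with steel cap, 64 mm in diameter, 90 mm high; origin at the centre of its underside.
There are look-alikes about, which are no part of the job. Leave any purple look-alike of the tin alone.

How it is judged:
By the outcome, as a careful person would: the job done as asked, in the order asked, and still so for the second after the job is handed in, with the robot touching nothing.
It also fails if it takes over 72 s, if anything falls off the work surface, if the arm or the gripper's body presses on something with over 40 N, if the wrist force passes 120 N, or if a joint passes its speed limit or range.

ROBOT

A 6-joint arm with a two-finger parallel gripper is mounted at the origin on the work surface. World frame = base frame: x ahead of the robot, y to its left, z up, the work surface at z = 0. Lengths are in mm, angles in rad, forces in N, time in s.
With the tool pointing down it reaches from about 300 to 950 mm from the base axis. Payload 3.1 kg.
Tool frame: the origin (TCP) lies at the very end of the fingers, on their centre line; the grasp point (between the pads) lies 19 mm behind it (r.hold_point_z is the distance from the TCP to the grasp point, in mm); z points along the fingers, y is the line along which they close (so a half turn about z gives the same grasp; the last joint's range is limited). The gripper opens to 85 mm and grips with 20 to 120 N. Pads are 22 mm wide; open, the fingers measure 114 mm over their backs; the gripper's body (76 mm by 85 mm) begins 54 mm behind the grasp point. The pads swing forward as they close: fully open they stand 13 mm farther back than shut.
Start: joints at [-1.209, 0.308, 1.634, -0, 1.2, -0.07], TCP at [261.542, -567.651, 231.272] pointing down, gripper open.
Joint ranges: [-3.06, 3.06], [-0.79, 1.96], [0.05, 2.63], [-1.19, 4.34], [0.05, 2.64], [-2.94, 2.94]. Speed limits (rad/s): [2.79, 2.79, 3.14, 3.14, 3.14, 3.14].

INTERFACE

Orientations are given as [roll, pitch, yaw] about the fixed x, y, z axes, in that order (R = Rz(yaw) Ry(pitch) Rx(roll)).
In Python, from cell import status, eyes, workorder, r gives the robot as it stands. The module is installed in compiled form; this text tells all that it offers.
- The arm moves only by the tool carry_out, never from a script. Its argument "series" is a list of rows, each a list of 2 entries, a list of its own where there are three numbers: the shift along the tool's x, y, z as a fraction of full scale, then the turn about the tool's z as a fraction of full scale. A call has 1 to 12 rows; each row shifts and turns the commanded pose from where the row before left it, along the tool's axes as they then stand; what a row does not reach is not made up. Full scale, the value 1, is 0.02 m for a shift and 0.15 rad for a turn. A row lasts 1/8 s, in which the tool goes at most 62.5 mm and 10.7 degrees, less where a joint would pass 70% of its speed; a pose out of reach is approached as far as the arm can. A call with a number of a shift or a turn outside -1 to 1 is refused whole. A call with a gripper value outside its range is refused whole. "hand" is the closure, from -1 (fully open) to 1 (shut), so that 0 is half open, set as the call begins (left out, the last holds). The fingers move at their own pace and stop on an object; "squeeze" is the grip in N (left out, the last holds). Time passes only in rows, so rows that do not move let the fingers close. It gives the time, the measured TCP pose, the force, the opening and the grip force at its end, in the units of the state.
- status.get_obs(): the state, without advancing time (a new reading comes with each control period).
- eyes.grab_frame(name): name is "scene" or "top" or "wrist"; returns a dict with "image" (384x512x3 uint8, red, green, blue), "intrinsics" (3x3 intrinsics, pixels), "T" (4x4, takes a point from camera to world coordinates). Camera axes: x right, y down, z forward; pixel columns grow to the right and rows downward; lengths in mm; the calibration is good to about 2 mm. A picture is of the moment at which its call begins. There is no depth.
- workorder.sign_off(): hands the job in; it is judged then, once.
The state is a dict: "time_s": time; "qpos": joint angles; "qd": joint speeds; "joint_torque": joint torques, N m; "ee_pos": TCP position; "tool_rot": TCP orientation; "contact_force": force on the tool from outside, world axes, zero at the start; "moment": the same for the moment, N m; "finger_gap": finger opening in mm; "grip_force": force on a finger pad.
Only numpy, scipy, OpenCV 4.12 (cv2) and the standard library are available. Lean on these libraries where they do the work, as an engineer would, in place of code of your own. Each camera call takes 0.05 s, during which the arm holds its last target. There are 200 camera calls.

## Working session

There is one attempt and no reset: what is moved stays moved. The work goes in short steps, Python scripts to look and compute and a tool call to move; the robot and the scene stay as the last step left them, time stands still between calls to the robot, and variables do not carry over. Pictures are saved under pics/ and viewed, at most 10 in all, crops included, and the job is handed in when it is done.

Besides the shell and the picture viewer there is one more tool, called after "Call:" as name(argument=value, ...), one argument or row to a line, values as JSON. carry_out: Moves the arm, as the interface text tells. Its arguments: {"type":"object","properties":{"series":{"type":"array","items":{"type":"array"}},"hand":{"type":"number"},"squeeze":{"type":"number"}},"required":["series"]}

```bash
mkdir -p pics; python3 - <<'E'
from cell import status, eyes, workorder, r
import cv2, numpy as np
o=status.get_obs(); print({k:np.round(v,3).tolist() for k,v in o.items()}, r.hold_point_z)
for n in ("scene","top"):
    f=eyes.grab_frame(n); cv2.imwrite(f"pics/{n}0.png",f["image"][:,:,::-1]); np.savez(f"pics/{n}0.npz",**f)
    print(n,np.round(f["intrinsics"],1).tolist(),np.round(f["T"],3).tolist())
a=cv2.imread("pics/scene0.png");b=cv2.imread("pics/top0.png")
cv2.imwrite("pics/scene0b.png",cv2.resize(a,(800,600),interpolation=cv2.INTER_CUBIC))
cv2.imwrite("pics/top0b.png",cv2.resize(b,(800,600),interpolation=cv2.INTER_CUBIC))
E
```

```text
{'time_s': 0.0, 'qpos': [-1.209, 0.309, 1.635, -0.0, 1.2, -0.07], 'qd': [0.002, 0.0, -0.0, 0.001, -0.002, -0.001], 'joint_torque': [0.0, -41.525, -27.667, -0.0, 0.01, 0.0], 'ee_pos': [261.241, -566.871, 230.048], 'tool_rot': [-3.139, -0.0, 0.432], 'contact_force': [0.101, -0.709, -0.383], 'moment': [0.019, 0.011, 0.026], 'grip_force': 0.0, 'finger_gap': 85.158} 18.700000000000003
scene [[460.9, 0.0, 252.9], [0.0, 460.9, 189.4], [0.0, 0.0, 1.0]] [[-0.907, 0.403, -0.124, 722.489], [0.422, 0.865, -0.271, 444.986], [-0.002, -0.298, -0.954, 1810.018], [0.0, 0.0, 0.0, 1.0]]
top [[463.1, 0.0, 252.6], [0.0, 463.1, 188.5], [0.0, 0.0, 1.0]] [[0.027, -0.993, 0.113, 333.2], [-1.0, -0.027, -0.001, -18.325], [0.004, -0.113, -0.994, 1598.189], [0.0, 0.0, 0.0, 1.0]]
```

View pics/scene0b.png

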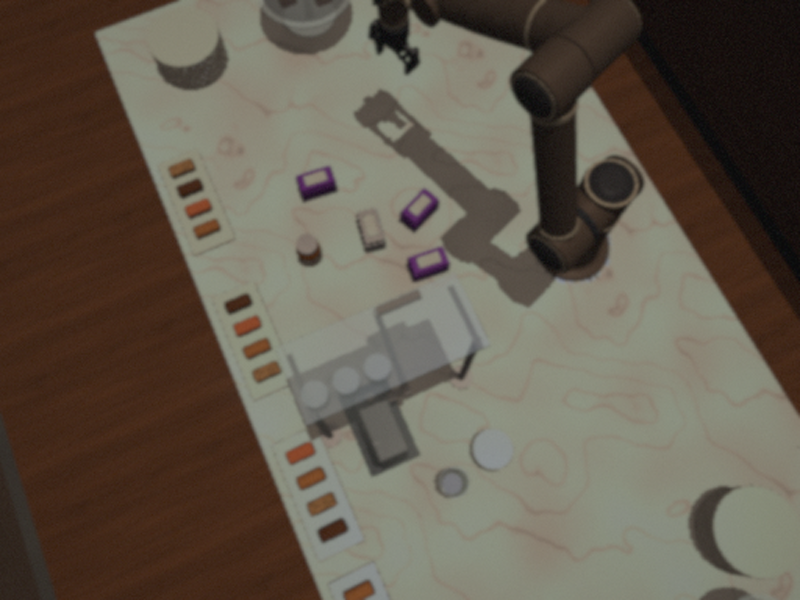

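View pics/top0b.png

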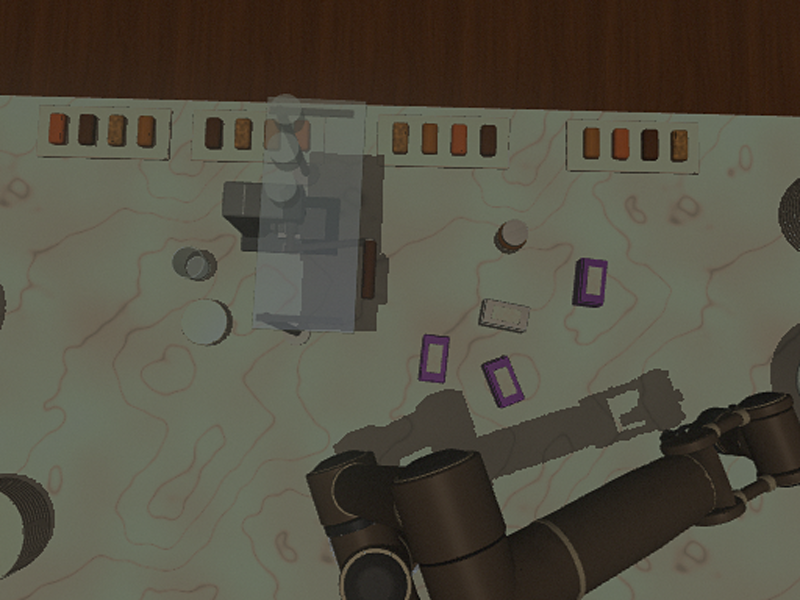

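Top view (800x600 scale): bare-metal tin at (505,315). The purple look-alikes are at (434,358), (503,381) and (591,282), so I choose the grey one. The press is at about (300,220) with its column to the left and the handle at (369,268). The tumbler is at (195,263), the saucers at (207,322) and the jar at (511,236). Next, a close crop of the tin and the press.

```bash
cat > h.py <<'E'
import numpy as np, cv2
def load(n): return dict(np.load(f"pics/{n}.npz"))
def ray(f,u,v):
    d=np.linalg.inv(f["intrinsics"])@[u,v,1.]; return f["T"][:3,3],f["T"][:3,:3]@d
def plane(f,u,v,z):
    o,d=ray(f,u,v); return o+d*(z-o[2])/d[2]
def proj(f,P):
    P=np.atleast_2d(P); c=(P-f["T"][:3,3])@f["T"][:3,:3]; q=c@f["intrinsics"].T; return q[:,:2]/q[:,2:]
E
python3 - <<'E'
from h import *
t=load("top0"); s=load("scene0")
im=t["image"][:,:,::-1]
def enh(c): return np.clip(255*(c/255.)**0.6*1.1,0,255).astype(np.uint8)
a=enh(cv2.resize(im[90:220,140:270],(520,520),interpolation=cv2.INTER_CUBIC))  # x4
b=enh(cv2.resize(im[180:220,295:350],None,fx=5,fy=5,interpolation=cv2.INTER_CUBIC))
W=np.zeros((520,800,3),np.uint8); W[:,:520]=a; W[:b.shape[0],525:525+b.shape[1]]=b
cv2.imwrite("pics/c1.png",W)
for n,u,v,z in [("tin",505,315,57),("baseplate?",340,250,10),("handle",369,268,295),("tumbler",195,263,42),("saucer",207,322,44),("jar",511,236,90)]:
    print(n,plane(t,u*.64,v*.64,z).round())
E
```

```text
tin [ 471. -256.   57.]
baseplate? [610. 105.  10.]
handle [529.  29. 295.]
tumbler [567. 416.  42.]
saucer [440. 382.  44.]
jar [ 636. -262.   90.]
```

View pics/c1.png

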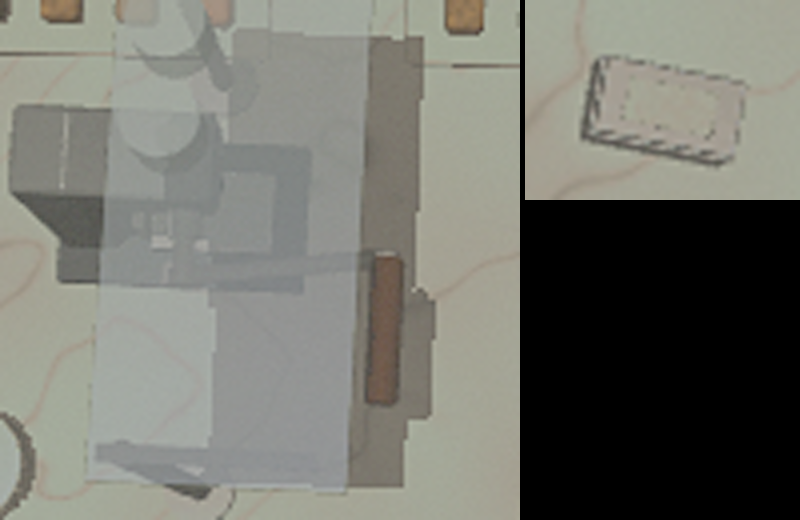

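```bash
python3 - <<'E'
from h import *
t=load("top0")
C=[((302,292),10,(-80,65)),((312,148),10,(-80,-65)),((58,283),10,(135,65)),((388,255),294.7,(-163.8,85)),((382,402),294.7,(-163.8,190)),
((347,490),393,(-149,260)),((88,482),393,(21,260)),((10,192),225,(130,35)),((14,105),225,(130,-35))]
W=np.array([plane(t,140+(u)/4-.375,90+v/4-.375,z)[:2] for (u,v),z,_ in C]); P=np.array([c[2] for c in C],float)
from scipy.optimize import least_squares
R=lambda a:np.array([[np.cos(a),-np.sin(a)],[np.sin(a),np.cos(a)]])
f=lambda p:((P@R(p[2]).T+p[:2])-W).ravel()
sol=least_squares(f,[600,100,1.57],loss="soft_l1",f_scale=3); print(sol.x, f(sol.x).reshape(-1,2).round(1).tolist())
B=[plane(t,295+(u-525)/5-.4,180+v/5-.4,z) for u,v,z in [(597,58,50),(745,82,50),(733,158,50),(590,130,50),(625,85,62),(718,92,62),(710,137,62),(620,115,62)]]
B=np.array(B).round(1);print(B.tolist(), B[:4].mean(0),B[4:].mean(0), np.linalg.norm(B[0]-B[1]),np.linalg.norm(B[1]-B[2]))
for i,j in((0,1),(3,2),(4,5),(7,6)): d=B[j]-B[i];print(np.arctan2(d[1],d[0]))
E
```

```text
[667.04763545 190.53000815 -36.14367658] [[0.1, -1.5], [2.1, 0.6], [1.3, 1.4], [-1.7, -1.0], [-1.0, -0.4], [-1.8, -1.9], [0.2, -0.5], [-0.8, 2.7], [1.9, 1.1]]
[[505.4, -209.3, 50.0], [491.9, -309.1, 50.0], [440.6, -301.3, 50.0], [456.8, -205.3, 50.0], [486.5, -226.8, 62.0], [483.5, -288.8, 62.0], [453.3, -283.7, 62.0], [466.3, -223.7, 62.0]] [ 473.675 -256.25    50.   ] [ 472.4  -255.75   62.  ] 100.70893704135698 51.88959433258267
-1.7052507439339115
-1.737971343887974
-1.6191457134467995
-1.7841649689467045
```

The press pose fits to within 3 mm: origin (667,190), x axis along world +y. The crop confirms that the grey tin with the cream label is at about (473,-256), long axis close to world y. I'll start moving and see how the tool behaves near the reach limit, because a lean is needed and the rows only turn about the tool's z.

Call:
carry_out(
  series=[
    [[-0.35,-1,0],0],
    [[-0.35,-1,0],0],
    [[-0.35,-1,0],0],
    [[-0.35,-1,0],0],
    [[-0.35,-1,0],0],
    [[-0.35,-1,0],0],
    [[-0.35,-1,0],0],
    [[-0.35,-1,0],0],
    [[-0.35,-1,0],0],
    [[-0.35,-1,0],0],
    [[-0.35,-1,0],0],
    [[-0.35,-1,0],0],
  ],
  hand=-1,
)

```text
time_s: 1.6
ee_pos: [84.3, -383.9, 230.8]
tool_rot: [-3.141, -0.0, 0.432]
contact_force: [-0.6, -0.3, 0.3]
finger_gap: 85.6
grip_force: 0.0
```

Call:
carry_out(
  series=[
    [[-0.5,-1,0],0],
    [[-0.5,-1,0],0],
    [[-0.5,-1,0],0],
    [[-0.2,-1,0],0],
    [[0.4,-0.9,0],0],
    [[0.4,-0.9,0],0],
    [[0.4,-0.9,0],0],
  ],
)

```text
time_s: 2.48
ee_pos: [19.6, -266.3, 230.8]
tool_rot: [-3.141, -0.0, 0.432]
contact_force: [0.0, -0.2, 0.2]
finger_gap: 85.7
grip_force: 0.0
```

```bash
python3 -c "
from cell import status
o=status.get_obs();print(o['qpos'],o['tool_rot'],o['ee_pos'])"
```

```text
[-1.66087065e+00 -4.94110757e-01  2.36487015e+00 -4.51009910e-05
  1.27166892e+00 -5.21645194e-01] [-3.14084666e+00 -3.79061481e-04  4.31584041e-01] [  19.61496594 -266.26118092  230.83386111]
```

Call:
carry_out(
  series=[
    [[0.4,-0.9,0],0],
    [[0.4,-0.9,0],0],
    [[0.4,-0.9,0],0],
    [[0.4,-0.9,0],0],
    [[0.4,-0.9,0],0],
    [[0.4,-0.9,0],0],
  ],
)

```text
time_s: 3.22
ee_pos: [20.8, -172.5, 225.9]
tool_rot: [-3.122, -0.007, 0.431]
contact_force: [0.1, -0.3, -0.7]
finger_gap: 85.4
grip_force: 0.0
```

```bash
python3 -c "
from cell import status
o=status.get_obs();print(o['qpos'],o['tool_rot'],o['ee_pos'])"
```

```text
[-1.6944748  -0.78514249  2.50068244 -0.00490707  1.44658295 -0.55423745] [-3.12157838 -0.00667619  0.43115011] [  20.83482617 -172.49286479  225.88279315]
```

Pushed past its reach, the solver tilts the tool, with the tip leaning towards +y as wanted. I'll continue.

Call:
carry_out(
  series=[
    [[0.4,-0.9,0],0],
    [[0.4,-0.9,0],0],
    [[0.4,-0.9,0],0],
    [[0.4,-0.9,0],0],
  ],
)

```text
time_s: 3.72
ee_pos: [29.2, -152.6, 215.9]
tool_rot: [-3.073, -0.02, 0.431]
contact_force: [-0.9, 0.5, -0.6]
finger_gap: 85.2
grip_force: 0.0
```

```bash
cat > st.py <<'E'
from cell import status
from scipy.spatial.transform import Rotation as R
import numpy as np
o=status.get_obs(); M=R.from_euler('xyz',o['tool_rot']).as_matrix()
print('t',o['time_s'],'q',np.round(o['qpos'],3),'p',np.round(o['ee_pos'],1),'F',np.round(o['contact_force'],1),'gap',o['finger_gap'])
print(M.round(3).tolist(),'lean deg',np.degrees(np.arccos(-M[2,2])).round(1))
E
python3 st.py
```

```text
t 3.725 q [-1.634 -0.785  2.522 -0.015  1.475 -0.494] p [  29.2 -152.6  215.9] F [-0.9  0.5 -0.6] gap 85.22583174884856
[[0.908, 0.418, -0.01], [0.418, -0.906, 0.071], [0.02, -0.069, -0.997]] lean deg 4.1
```

Leaning by over-reaching inward is slow and would run into the base. Turning j6 past its limit should lean the tool sideways, tip to +y, at azimuth about 0. I'll go there.

Call:
carry_out(
  series=[
    [[1,0,-0.2],0],
    [[1,0,-0.2],0],
    [[1,0,-0.2],0],
    [[1,0,-0.2],0],
    [[1,0,-0.2],0],
    [[1,0,-0.2],0],
    [[1,0.1,-0.2],0],
    [[1,0.1,-0.2],0],
    [[1,0.1,-0.2],0],
    [[1,0.1,-0.2],0],
    [[1,0.1,-0.2],0],
    [[1,0.1,-0.2],0],
  ],
)

```text
time_s: 5.22
ee_pos: [254.8, -71.4, 266.8]
tool_rot: [-3.069, -0.02, 0.432]
contact_force: [0.8, 0.4, -0.2]
finger_gap: 85.6
grip_force: 0.0
```

Call:
carry_out(
  series=[
    [[1,0.5,-0.2],0],
    [[1,0.5,-0.2],0],
    [[0.7,0.7,-0.2],0],
    [[0,0,0],1],
    [[0,0,0],1],
    [[0,0,0],1],
    [[0,0,0],1],
    [[0,0,0],1],
    [[0,0,0],1],
    [[0,0,0],1],
    [[0,0,0],1],
    [[0,0,0],1],
  ],
)

```text
time_s: 6.72
ee_pos: [317.6, -80.8, 277.2]
tool_rot: [-3.106, 0.067, -0.922]
contact_force: [0.4, -0.9, 0.1]
finger_gap: 85.5
grip_force: 0.0
```

```bash
python3 st.py
```

```text
t 6.725 q [-0.443 -0.345  2.183  0.064  1.347  2.035] p [317.6 -80.8 277.2] F [ 0.4 -0.9  0.1] gap 85.52908089125125
[[0.603, -0.798, -0.012], [-0.795, -0.602, 0.074], [-0.067, -0.035, -0.997]] lean deg 4.3
```

Call:
carry_out(
  series=[
    [[-0.9,-0.66,0],0],
    [[-0.9,-0.66,0],0],
    [[-0.9,-0.66,0],0],
    [[-0.9,-0.66,0],0],
    [[-0.9,-0.66,0],0],
    [[0,0,0],1],
    [[0,0,0],1],
    [[0,0,0],1],
    [[0,0,0],1],
    [[0,0,0],1],
    [[0,0,0],1],
    [[0,0,0],1],
  ],
)

```text
time_s: 8.22
ee_pos: [287.9, -53.0, 277.7]
tool_rot: [3.108, 0.156, -1.899]
contact_force: [1.4, -0.9, 0.3]
finger_gap: 85.6
grip_force: 0.0
```

```bash
python3 st.py
```

```text
t 8.225 q [-0.495 -0.442  2.249  0.15   1.395  2.941] p [287.9 -53.  277.7] F [ 1.4 -0.9  0.3] gap 85.56977539387485
[[-0.318, -0.948, 0.018], [-0.935, 0.317, 0.158], [-0.155, 0.033, -0.987]] lean deg 9.1
```

Call:
carry_out(
  series=[
    [[-1,0.3,0],1],
    [[-1,0.3,0],1],
    [[-1,0.3,0],1],
    [[-1,0.3,0],1],
  ],
)

```text
time_s: 8.72
ee_pos: [202.9, -91.4, 273.7]
tool_rot: [3.025, 0.264, -2.398]
contact_force: [0.6, 0.4, 0.4]
finger_gap: 85.1
grip_force: 0.0
```

```bash
python3 st.py
```

```text
t 8.725 q [-0.987 -0.602  2.36   0.24   1.546  2.941] p [202.9 -91.4 273.7] F [0.6 0.4 0.4] gap 85.13889315584967
[[-0.711, -0.695, 0.112], [-0.653, 0.711, 0.261], [-0.261, 0.112, -0.959]] lean deg 16.5
```

```bash
cat > kin.py <<'E'
import numpy as np
from scipy.optimize import least_squares
from scipy.spatial.transform import Rotation as R
S=[([-1.209,.309,1.635,0,1.2,-.07],[261.24,-566.87,230.05]),([-1.66087,-.49411,2.36487,0,1.27167,-.5216],[19.61,-266.26,230.83]),
([-1.634,-.785,2.522,-.015,1.475,-.494],[29.2,-152.6,215.9]),([-.443,-.345,2.183,.064,1.347,2.035],[317.6,-80.8,277.2]),
([-.495,-.442,2.249,.15,1.395,2.941],[287.9,-53,277.7]),([-.987,-.602,2.36,.24,1.546,2.941],[202.9,-91.4,273.7])]
Y=lambda a:R.from_euler('y',a).as_matrix(); Z=lambda a:R.from_euler('z',a).as_matrix()
def fk(q,k):
    a1,d1,L1,e,L2,Lt,o=k
    A=Z(q[0]); B=A@Y(q[1]); C=B@Y(q[2]); D=C@Z(q[3])@Y(q[4])
    p=A@[a1,0,d1]+B@[0,0,L1]+C@[e,o,L2]+D@[0,0,Lt]
    return p, D@Z(q[5])@RC
RC=Z(np.pi/2)@np.eye(3)
fit=least_squares(lambda k:np.concatenate([fk(q,k)[0]-p for q,p in S]+[1e-3*(np.array(k)-[0,200,450,0,450,250,40])]),[0,200,450,0,450,250,40])
K=fit.x
if __name__=="__main__":
    print(K.round(1),np.abs(fit.fun).max())
    print(R.from_matrix(fk(S[5][0],K)[1]).as_euler('xyz'), R.from_matrix(fk(S[0][0],K)[1]).as_euler('xyz'))
LO=np.array([-3.06,-.785,.05,-1.19,.05,-2.941]);HI=np.array([3.06,1.96,2.63,4.34,2.64,2.941])
def ik(q0,p,M,w):
    f=lambda q:(lambda P:np.concatenate([P[0]-p,w*R.from_matrix(M@P[1].T).as_rotvec()]))(fk(q,K))
    return least_squares(f,np.clip(q0,LO+1e-6,HI-1e-6),bounds=(LO-1e-9,HI+1e-9)).x
def row(q,s,t,w):
    p,M=fk(q,K); return ik(q,p+M@(20*np.array(s)),M@Z(.15*t),w)
E
python3 - <<'E'
from kin import *
import kin
print(K.round(1),np.abs(fit.fun).max())
print(R.from_matrix(fk(S[5][0],K)[1]).as_euler('xyz'), R.from_matrix(fk(S[0][0],K)[1]).as_euler('xyz'))
for w in (60,150,300,600):
    q=np.array(S[4][0])
    for i in range(4): q=row(q,[-1,.3,0],1,w)
    print(w,q.round(3),fk(q,K)[0].round(1))
print("want",S[5])
E
```

```text
[ -1.5 313.9 481.6  35.8 527.7 317.   43.5] 0.3150613793250159
[ 3.02467453  0.26428936 -2.39835969] [-3.13919120e+00 -1.68376501e-04  4.31796125e-01]
60 [-0.699 -0.526  2.339  0.543  1.514  2.941] [296.   21.5 301.7]
150 [-0.738 -0.531  2.342  0.505  1.516  2.941] [287.4   4.3 295.5]
300 [-0.838 -0.55   2.349  0.406  1.523  2.941] [260.1 -37.  283.2]
600 [-0.988 -0.601  2.36   0.245  1.545  2.941] [204.1 -91.1 273.8]
want ([-0.987, -0.602, 2.36, 0.24, 1.546, 2.941], [202.9, -91.4, 273.7])
```

```bash
python3 - <<'E'
from kin import *
def lean(M): return M[0,2],M[1,2]
D=R.from_euler('x',np.pi).as_matrix()
for az in (0,):
  for r in (400,600,800):
    for z in (120,300):
      p=np.array([r,0,z])
      # yaw with j6=2.93
      q=ik([0,0.3,1.6,0,1.2,2.9],p,Z(-1.37)@D,600)
      out=[]
      for lat in (-1.4,0,1.4):
        qq=q.copy()
        for i in range(5):
          P,M=fk(qq,K); s=M.T@np.array([0,lat,0]); qq=row(qq,s,1,600)
        P,M=fk(qq,K); out.append((lat,np.round(np.degrees(lean(M)),1).tolist(),P.round().tolist(),qq[[0,3]].round(2).tolist()))
      print(r,z,q.round(2),out)
E
```

```text
400 120 [-0.11  0.02  2.23 -0.    0.89  2.83] [(-1.4, [2.5, 4.4], [377.0, -183.0, 115.0], [-0.62, 0.11]), (0, [3.8, 8.9], [368.0, -90.0, 103.0], [-0.5, 0.22]), (1.4, [4.8, 13.9], [367.0, 5.0, 78.0], [-0.33, 0.37])]
400 300 [-0.11 -0.21  2.04 -0.    1.32  2.83] [(-1.4, [2.1, 3.9], [369.0, -198.0, 297.0], [-0.65, 0.08]), (0, [3.3, 7.9], [353.0, -121.0, 289.0], [-0.57, 0.15]), (1.4, [4.1, 12.4], [345.0, -51.0, 276.0], [-0.48, 0.23])]
600 120 [-0.07  0.39  1.77 -0.    0.98  2.87] [(-1.4, [3.8, 8.2], [568.0, -211.0, 108.0], [-0.51, 0.19]), (0, [4.9, 12.1], [562.0, -104.0, 94.0], [-0.39, 0.29]), (1.4, [5.7, 16.3], [559.0, 5.0, 74.0], [-0.24, 0.42])]
600 300 [-0.07  0.21  1.62  0.    1.31  2.87] [(-1.4, [3.2, 7.1], [560.0, -235.0, 290.0], [-0.54, 0.14]), (0, [4.0, 10.9], [553.0, -142.0, 278.0], [-0.44, 0.21]), (1.4, [4.5, 15.0], [551.0, -51.0, 261.0], [-0.33, 0.29])]
800 120 [-0.05  0.74  1.22 -0.    1.18  2.89] [(-1.4, [4.4, 10.0], [756.0, -235.0, 104.0], [-0.43, 0.21]), (0, [5.3, 13.5], [749.0, -123.0, 92.0], [-0.33, 0.29]), (1.4, [6.0, 17.0], [744.0, -10.0, 77.0], [-0.21, 0.38])]
800 300 [-0.05  0.62  1.06 -0.    1.47  2.89] [(-1.4, [3.3, 7.8], [752.0, -259.0, 284.0], [-0.45, 0.15]), (0, [4.0, 10.9], [746.0, -157.0, 273.0], [-0.35, 0.21]), (1.4, [4.5, 14.3], [743.0, -55.0, 259.0], [-0.24, 0.27])]
```

```bash
python3 - <<'E'
from kin import *
import itertools
q0=np.array([-0.987,-0.602,2.36,.24,1.546,2.941])
for tgt in ([240,280,160],[260,250,160],[280,220,160],[200,300,160]):
    q=q0.copy(); n1=15
    for i in range(n1):
        p,M=fk(q,K); s=M.T@((np.array(tgt)-p)/(n1-i))/20; q=row(q,np.clip(s,-1,1).round(2),-1 if i<12 else 0,600)
    p,M=fk(q,K); print(tgt,p.round(),q.round(2),np.degrees(M[:2,2]).round(1))
    for i in range(14):
        p,M=fk(q,K); a=q[0]; s=M.T@np.array([-np.sin(a),np.cos(a),0])*1.2; q=row(q,np.clip(s,-1,1).round(2),1,600)
        if i>4: p,M=fk(q,K); print('   ',i,p.round().tolist(),q[[0,3,5]].round(2).tolist(),np.degrees(np.arcsin(M[:2,2])).round(1))
E
```

```text
[240, 280, 160] [240. 280. 160.] [ 0.61 -0.31  2.44  0.21  0.78  2.63] [ 6.4 15. ]
    5 [233.0, 307.0, 96.0] [0.51, 0.67, 2.94] [ 2.2 25. ]
    6 [228.0, 317.0, 77.0] [0.52, 0.81, 2.94] [ 2.  26.9]
    7 [219.0, 332.0, 59.0] [0.56, 0.98, 2.94] [ 2.1 28.4]
    8 [207.0, 349.0, 44.0] [0.62, 1.17, 2.94] [ 2.4 29.5]
    9 [193.0, 367.0, 31.0] [0.7, 1.38, 2.94] [ 2.7 30.3]
    10 [177.0, 383.0, 21.0] [0.78, 1.6, 2.94] [ 3.  30.9]
    11 [161.0, 398.0, 13.0] [0.86, 1.82, 2.94] [ 3.4 31.3]
    12 [143.0, 412.0, 7.0] [0.95, 2.04, 2.94] [ 3.7 31.7]
    13 [123.0, 424.0, 1.0] [1.04, 2.27, 2.94] [ 4.1 31.9]
[260, 250, 160] [260. 250. 160.] [ 0.48 -0.32  2.44  0.25  0.81  2.48] [ 6.4 15. ]
    5 [249.0, 287.0, 105.0] [0.44, 0.61, 2.94] [ 3.1 24.1]
    6 [246.0, 296.0, 85.0] [0.44, 0.75, 2.94] [ 2.9 26. ]
    7 [240.0, 310.0, 66.0] [0.47, 0.91, 2.94] [ 3.  27.7]
    8 [231.0, 327.0, 49.0] [0.52, 1.09, 2.94] [ 3.3 29. ]
    9 [219.0, 345.0, 35.0] [0.59, 1.29, 2.94] [ 3.7 29.9]
    10 [204.0, 363.0, 24.0] [0.68, 1.5, 2.94] [ 4.1 30.6]
    11 [189.0, 380.0, 15.0] [0.76, 1.72, 2.94] [ 4.5 31.1]
    
[... 622 characters left out ...]
, 8.0] [0.73, 1.84, 2.94] [ 5.9 31.3]
    13 [188.0, 393.0, 1.0] [0.82, 2.06, 2.94] [ 6.3 31.6]
[200, 300, 160] [199. 298. 159.] [ 0.75 -0.35  2.46  0.17  0.77  2.8 ] [ 6.  15.1]
    5 [201.0, 315.0, 88.0] [0.57, 0.72, 2.94] [ 0.5 25.8]
    6 [194.0, 328.0, 69.0] [0.59, 0.87, 2.94] [ 0.4 27.5]
    7 [184.0, 343.0, 52.0] [0.65, 1.05, 2.94] [ 0.5 28.8]
    8 [170.0, 360.0, 38.0] [0.72, 1.26, 2.94] [ 0.7 29.7]
    9 [153.0, 376.0, 27.0] [0.8, 1.47, 2.94] [ 1.  30.5]
    10 [137.0, 392.0, 18.0] [0.89, 1.69, 2.94] [ 1.2 31. ]
    11 [119.0, 405.0, 11.0] [0.97, 1.92, 2.94] [ 1.5 31.3]
    12 [100.0, 416.0, 5.0] [1.06, 2.14, 2.94] [ 1.8 31.6]
    13 [79.0, 426.0, 1.0] [1.16, 2.38, 2.94] [ 2.1 31.8]
```

```bash
cat > sim.py <<'E'
from kin import *
def go(q,tgt,n,turns,rows):
    for i in range(n):
        p,M=fk(q,K); s=np.clip(M.T@((np.array(tgt)-p)/(n-i))/20,-1,1).round(2); t=turns[i]
        q=row(q,s,t,600); rows.append([s.tolist(),t])
    return q
def lean(q): return np.degrees(np.arcsin(fk(q,K)[1][:2,2])).round(1)
E
python3 - <<'E'
from sim import *
import json
q=np.array([-0.987,-0.602,2.36,.24,1.546,2.941]); rows=[]
q=go(q,[265,110,250],7,[-1]*7,rows); q=go(q,[195,300,215],9,[-1]*5+[0]*4,rows)
print(fk(q,K)[0].round(),q.round(2),lean(q))
for i in range(9):
    p,M=fk(q,K); a=q[0]; s=np.clip(M.T@np.array([-np.sin(a),np.cos(a),0.3])*1.2,-1,1).round(1); q=row(q,s,1,600); rows.append([s.tolist(),1])
    print(i,fk(q,K)[0].round().tolist(),q.round(2),lean(q))
print(json.dumps(rows))
p,M=fk(q,K); zt=M[:,2]
# target orientation: tool z kept, tool y closest to +-world x
for sg in (1,-1):
    y=np.array([sg,0,0.])-zt*zt[0]*sg; y/=np.linalg.norm(y); Mt=np.column_stack([np.cross(y,zt),y,zt])
    for n,P in (("tin",[473,-256,20]),("press",[667,150,40]),("handle",[530,30,280])):
        for s in (0,1):
            best=ik([0,.3,1.6,[.5,2.5][s],1,[0,-2][s]],np.array(P),Mt,600); e=fk(best,K); print(sg,n,best.round(2),(e[0]-P).round(1))
E
```

```text
[215. 287. 214.] [ 0.69 -0.44  2.4   0.16  0.93  2.76] [ 6.4 15.2]
0 [208.0, 298.0, 220.0] [ 0.72 -0.44  2.39  0.16  0.94  2.94] [ 6.  15.6]
1 [215.0, 290.0, 221.0] [ 0.64 -0.45  2.39  0.24  0.96  2.94] [ 4.6 17.6]
2 [224.0, 282.0, 219.0] [ 0.55 -0.45  2.4   0.32  0.98  2.94] [ 3.3 19.7]
3 [231.0, 274.0, 215.0] [ 0.46 -0.44  2.41  0.39  0.99  2.94] [ 2.3 21.8]
4 [239.0, 267.0, 209.0] [ 0.37 -0.42  2.43  0.46  1.    2.94] [ 1.4 24.1]
5 [246.0, 260.0, 200.0] [ 0.29 -0.39  2.44  0.53  1.    2.94] [ 0.7 26.4]
6 [252.0, 254.0, 187.0] [ 0.22 -0.35  2.46  0.59  1.    2.94] [ 0.2 28.8]
7 [258.0, 251.0, 172.0] [ 0.16 -0.3   2.48  0.66  0.98  2.94] [-0.1 31.3]
8 [263.0, 251.0, 154.0] [ 0.12 -0.23  2.5   0.74  0.95  2.94] [-0.2 33.7]
[[[-1.0, 0.69, 0.59], -1], [[-1.0, 0.5, 0.59], -1], [[-1.0, 0.29, 0.59], -1], [[-1.0, 0.05, 0.59], -1], [[-1.0, -0.23, 0.58], -1], [[-1.0, -0.55, 0.59], -1], [[-1.0, -1.0, 0.58], -1], [[-1.0, 0.14, 0.42], -1], [[-1.0, -0.05, 0.42], -1], [[-1.0, -0.26, 0.42], -1], [[-1.0, -0.46, 0.42], -1], [[-1.0, -0.67, 0.42], -1], [[-1.0, -0.88, 0.42], 0], [[-1.0, -0.88, 0.42], 0
[... 307 characters left out ...]
 -1.04] [ 0. -0.  0.]
1 tin [-0.81  0.68  1.7   0.41  1.24 -1.04] [-0.  0. -0.]
1 press [-0.1   0.68  1.63  0.7   1.03 -0.54] [-0.  0. -0.]
1 press [-0.1   0.68  1.63  0.7   1.03 -0.54] [-0. -0.  0.]
1 handle [-0.35  0.17  1.81  0.56  1.41 -0.51] [ 0.  0. -0.]
1 handle [-0.35  0.17  1.81  0.56  1.41 -0.51] [ 0.  0. -0.]
-1 tin [-0.81  0.68  1.7   0.41  1.24  2.1 ] [0. 0. 0.]
-1 tin [-0.13  0.38  2.04  0.    0.7  -2.94] [ 31.3 234.3   1.3]
-1 press [-0.1   0.68  1.63  0.7   1.03  2.6 ] [-0. -0.  0.]
-1 press [ 0.18  0.61  1.52  0.38  0.98 -2.94] [ 19.  118.1  56.8]
-1 handle [-0.35  0.17  1.81  0.56  1.41  2.63] [-0.  0. -0.]
-1 handle [ 0.05  0.03  1.77  0.39  1.32 -2.94] [ -5.1 155.   66.6]
```

The fitted model reproduces the solver exactly, so I can plan the lean. The rows come from the simulation.

Call:
carry_out(
  series=[
    [[-1,0.7,0.6],-1],
    [[-1,0.5,0.6],-1],
    [[-1,0.3,0.6],-1],
    [[-1,0,0.6],-1],
    [[-1,-0.2,0.6],-1],
    [[-1,-0.6,0.6],-1],
    [[-1,-1,0.6],-1],
    [[-1,0.1,0.4],-1],
    [[-1,0,0.4],-1],
    [[-1,-0.3,0.4],-1],
    [[-1,-0.5,0.4],-1],
    [[-1,-0.7,0.4],-1],
  ],
)

```text
time_s: 10.22
ee_pos: [242.8, 180.7, 222.8]
tool_rot: [-2.858, 0.048, -0.567]
contact_force: [0.6, 0.6, -0.0]
finger_gap: 85.2
grip_force: 0.0
```

Call:
carry_out(
  series=[
    [[-1,-0.9,0.4],0],
    [[-1,-0.9,0.4],0],
    [[-1,-0.9,0.4],0],
    [[-1,-0.9,0.4],0],
  ],
)

```text
time_s: 10.72
ee_pos: [217.2, 290.2, 216.2]
tool_rot: [-2.858, 0.049, -0.571]
contact_force: [0.2, 0.3, 0.0]
finger_gap: 85.6
grip_force: 0.0
```

```bash
python3 st.py; python3 - <<'E'
from sim import *
from cell import status
import json
q=np.array(status.get_obs()['qpos']);rows=[]
for i in range(10):
    p,M=fk(q,K); a=q[0]; s=np.clip(M.T@np.array([-np.sin(a),np.cos(a),0.3])*1.2,-1,1).round(1); q=row(q,s,1,600); rows.append([s.tolist(),1])
    if i>5:print(i,fk(q,K)[0].round().tolist(),q.round(2),lean(q))
print(json.dumps(rows))
E
```

```text
t 10.725 q [ 0.693 -0.433  2.388  0.162  0.935  2.762] p [217.2 290.2 216.2] F [0.2 0.3 0. ] gap 85.58483289652793
[[0.84, -0.531, 0.112], [-0.54, -0.8, 0.261], [-0.049, -0.28, -0.959]] lean deg 16.5
6 [254.0, 257.0, 189.0] [ 0.23 -0.34  2.45  0.59  0.99  2.94] [ 0.1 28.9]
7 [260.0, 254.0, 174.0] [ 0.17 -0.29  2.47  0.67  0.98  2.94] [-0.2 31.3]
8 [265.0, 254.0, 155.0] [ 0.13 -0.23  2.49  0.75  0.95  2.94] [-0.3 33.7]
9 [267.0, 260.0, 134.0] [ 0.11 -0.15  2.51  0.84  0.9   2.94] [-0.1 36.1]
[[[-1.0, -0.4, -0.2], 1], [[-1.0, -0.2, -0.2], 1], [[-1.0, -0.2, -0.1], 1], [[-1.0, -0.1, -0.0], 1], [[-1.0, -0.1, 0.0], 1], [[-1.0, 0.0, 0.1], 1], [[-1.0, 0.1, 0.2], 1], [[-1.0, 0.1, 0.2], 1], [[-1.0, 0.2, 0.3], 1], [[-1.0, 0.3, 0.4], 1]]
```

Call:
carry_out(
  series=[
    [[-1,-0.4,-0.2],1],
    [[-1,-0.2,-0.2],1],
    [[-1,-0.2,-0.1],1],
    [[-1,-0.1,0],1],
    [[-1,-0.1,0],1],
    [[-1,0,0.1],1],
    [[-1,0.1,0.2],1],
    [[-1,0.1,0.2],1],
    [[-1,0.2,0.3],1],
  ],
)

```text
time_s: 11.85
ee_pos: [266.7, 253.8, 154.7]
tool_rot: [3.048, 0.579, -1.741]
contact_force: [0.5, 0.3, -0.2]
finger_gap: 85.5
grip_force: 0.0
```

```bash
python3 st.py; python3 - <<'E'
from sim import *
from cell import status
import json
q=np.array(status.get_obs()['qpos']);rows=[]
p,M=fk(q,K); zt=M[:,2]; y=np.array([-1,0,0.]); y-=zt*(y@zt); y/=np.linalg.norm(y)
Mt=np.column_stack([np.cross(y,zt),y,zt]); rv=R.from_matrix(M.T@Mt).as_rotvec(); print('turn rows',rv/.15)
E
```

```text
t 11.85 q [ 0.129 -0.223  2.489  0.746  0.941  2.941] p [266.7 253.8 154.7] F [ 0.5  0.3 -0.2] gap 85.47793847701385
[[-0.142, -0.99, 0.001], [-0.825, 0.119, 0.553], [-0.548, 0.078, -0.833]] lean deg 33.6
turn rows [-1.40792209e-16 -1.86794786e-16 -9.49582280e-01]
```

Lean is 33.6° exactly towards +y. I'll transit towards the tin and check the purple tins' extents on the way.

Call:
carry_out(
  series=[
    [[0.7,0,-0.7],-0.95],
    [[0.8,0,-0.5],0],
    [[0.9,0,-0.5],0],
    [[1,0,-0.5],0],
    [[1,0,-0.6],0],
    [[1,0,-0.6],0],
    [[1,0,-0.6],0],
    [[1,0,-0.6],0],
    [[1,0,-0.6],0],
    [[1,0,-0.6],0],
    [[1,0,-0.6],0],
    [[1,0,-0.6],0],
  ],
)

```text
time_s: 13.35
ee_pos: [264.9, -14.3, 145.7]
tool_rot: [-3.14, 0.585, -1.566]
contact_force: [-0.4, -0.0, 1.0]
finger_gap: 85.5
grip_force: 0.0
```

```bash
python3 st.py; python3 - <<'E'
from h import *
t=load("top0"); hsv=cv2.cvtColor(t["image"],cv2.COLOR_RGB2HSV)
m=((hsv[...,0]>130)&(hsv[...,0]<165)&(hsv[...,1]>80)).astype(np.uint8)
for c in cv2.findContours(m,cv2.RETR_EXTERNAL,cv2.CHAIN_APPROX_SIMPLE)[0]:
    if cv2.contourArea(c)<60: continue
    b=cv2.boxPoints(cv2.minAreaRect(c)); print(cv2.minAreaRect(c)[0],[plane(t,*x,40)[:2].round().tolist() for x in b])
E
```

```text
t 13.35 q [-0.754 -0.08   2.398  0.433  1.278  2.16 ] p [264.9 -14.3 145.7] F [-0.4 -0.   1. ] gap 85.54251856577395
[[0.004, -1.0, -0.001], [-0.834, -0.004, 0.552], [-0.552, -0.001, -0.834]] lean deg 33.5
(322.0862121582031, 243.9655303955078) [[365.0, -213.0], [386.0, -263.0], [296.0, -300.0], [275.0, -251.0]]
(277.54266357421875, 229.1158447265625) [[329.0, -76.0], [427.0, -84.0], [422.0, -138.0], [325.0, -129.0]]
(378.6371154785156, 180.06069946289062) [[504.0, -414.0], [603.0, -423.0], [599.0, -480.0], [500.0, -470.0]]
```

Call:
carry_out(
  series=[
    [[1,-0.7,-0.6],0],
    [[1,-0.7,-0.6],0],
    [[1,-0.7,-0.6],0],
    [[1,-0.7,-0.6],0],
    [[1,-0.7,-0.6],0],
    [[1,-0.7,-0.6],0],
    [[1,-0.7,-0.6],0],
    [[1,-0.7,-0.6],0],
    [[1,-0.7,-0.6],0],
    [[1,-0.7,-0.6],0],
    [[1,-0.7,-0.6],0],
    [[1,-0.7,-0.6],0],
  ],
)

```text
time_s: 14.85
ee_pos: [434.5, -292.9, 133.1]
tool_rot: [-3.141, 0.585, -1.566]
contact_force: [0.9, -0.3, 0.3]
finger_gap: 85.3
grip_force: 0.0
```

Call:
carry_out(
  series=[
    [[1,-0.8,-0.6],0],
    [[1,-0.8,-0.6],0],
    [[0.5,-0.4,-0.5],0],
    [[0,0,0],0],
  ],
)

```text
time_s: 15.35
ee_pos: [474.7, -353.4, 133.9]
tool_rot: [-3.14, 0.584, -1.566]
contact_force: [0.4, 0.0, 0.2]
finger_gap: 85.6
grip_force: 0.0
```

```bash
python3 st.py; python3 - <<'E'
from cell import eyes
import cv2,numpy as np
f=eyes.grab_frame("wrist"); np.savez("pics/w1.npz",**f); cv2.imwrite("pics/w1.png",cv2.resize(f["image"][:,:,::-1],(768,576)))
f=eyes.grab_frame("top"); np.savez("pics/top1.npz",**f)
E
```

```text
t 15.35 q [-0.9    0.621  1.503  0.35   1.501  2.126] p [ 474.7 -353.4  133.9] F [0.4 0.  0.2] gap 85.62312178015995
[[0.004, -1.0, -0.001], [-0.834, -0.004, 0.552], [-0.552, -0.002, -0.834]] lean deg 33.5
```

View pics/w1.png

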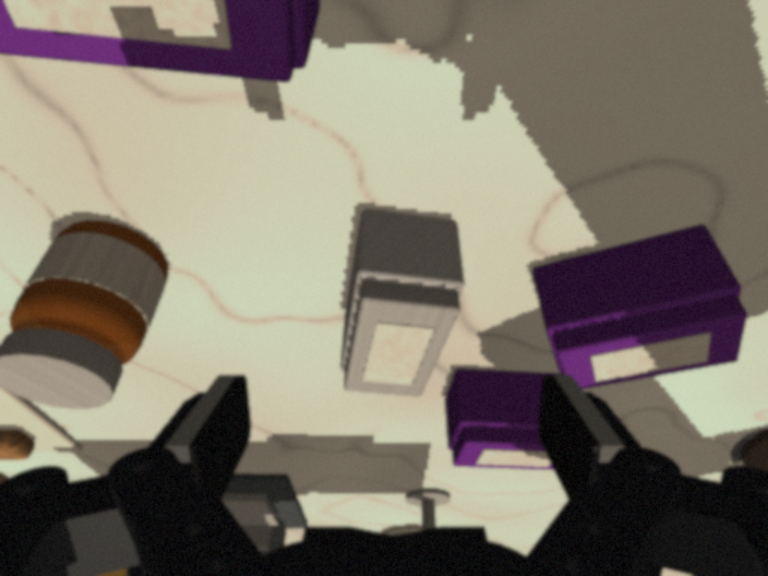

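Wrist view (768x576): the bare-metal tin has its near-end base corners at (360,207) and (456,217), and its near rim corners at (360,280) and (462,287). The far lid corners are at (345,388) and (425,393). The purple tins and the jar are clear of the fingers.

```bash
python3 - <<'E'
from h import *
f=load("w1")
for n,u,v,z in [("b0",360,207,0),("b1",456,217,0),("r0",360,280,50),("r1",462,287,50),("lidfar0",345,388,62),("lidfar1",425,393,62),("lidnear1",455,307,62),("lidnear0",365,302,62)]:
    print(n,plane(f,u/1.5,v/1.5,z).round(1))
E
```

```text
b0 [ 491.6 -309.9    0. ]
b1 [ 437.2 -302.7    0. ]
r0 [ 489.6 -305.4   50. ]
r1 [ 437.9 -300.1   50. ]
lidfar0 [ 502.9 -216.1   62. ]
lidfar1 [ 452.6 -209.7   62. ]
lidnear1 [ 442.3 -299.    62. ]
lidnear0 [ 486.8 -302.8   62. ]
```

Call:
carry_out(
  series=[
    [[0.1,0.1,1],0],
    [[0,0.1,1],0],
    [[0,0.1,1],0],
    [[0,0.1,1],0],
    [[0,0,1],0],
    [[0,0,1],0],
    [[0,0,1],0],
    [[0,0,0.1],0],
    [[0,0,0],0],
  ],
)

```text
time_s: 16.58
ee_pos: [466.2, -276.3, 14.9]
tool_rot: [-3.139, 0.584, -1.566]
contact_force: [0.2, -0.1, 0.3]
finger_gap: 85.4
grip_force: 0.0
```

Call:
carry_out(
  series=[
    [[0,0,0],0],
    [[0,0,0],0],
    [[0,0,0],0],
    [[0,0,0],0],
    [[0,0,0],0],
    [[0,0,0],0],
    [[0,0,0],0],
    [[0,0,0],0],
  ],
  hand=1,
  squeeze=50,
)

```text
time_s: 17.58
ee_pos: [467.1, -277.5, 16.4]
tool_rot: [-3.136, 0.583, -1.565]
contact_force: [1.2, -2.9, 5.1]
finger_gap: 59.3
grip_force: 52.1
```

```bash
python3 st.py; python3 - <<'E'
from cell import eyes
import cv2,numpy as np
f=eyes.grab_frame("wrist"); np.savez("pics/w2.npz",**f)
a=f["image"][:,:,::-1]
g=eyes.grab_frame("top"); np.savez("pics/top2.npz",**g)
b=cv2.resize(g["image"][150:260,260:370,::-1],(384,384),interpolation=cv2.INTER_CUBIC)
W=np.zeros((384,800,3),np.uint8);W[:,:384]=a[:,64:448];W[:,400:784]=b
cv2.imwrite("pics/w2.png",W)
E
```

```text
t 17.575 q [-0.837  0.694  1.678  0.401  1.249  2.079] p [ 467.1 -277.5   16.4] F [ 1.2 -2.9  5.1] gap 59.25736004425489
[[0.005, -1.0, 0.002], [-0.835, -0.003, 0.551], [-0.551, -0.004, -0.835]] lean deg 33.4
```

View pics/w2.png

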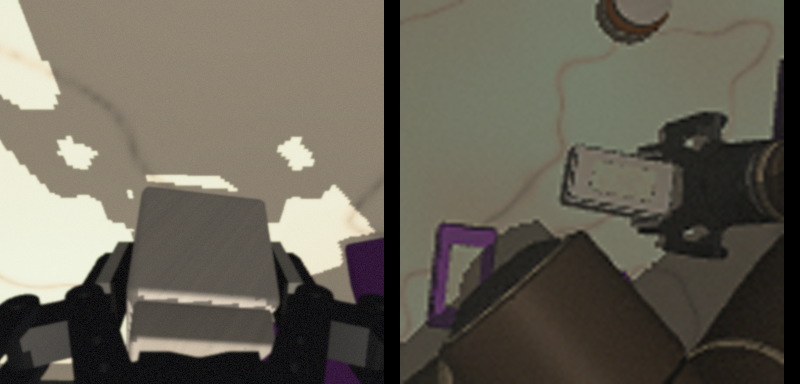

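The grip gap of 59 mm shows that the tin jammed between the pad edges, still yawed about 8°. I'll reopen, nudge its near end about 9 mm to +x with one finger to square it, and grip again.

Call:
carry_out(
  series=[
    [[0,0,0],0],
    [[0,0,0],0],
    [[0,0,0],0],
    [[0,0,0],0],
    [[0,-0.4,0],0],
    [[0,-0.4,0],0],
    [[0,-0.15,0],0],
    [[0,-0.15,0],0],
    [[0,0,0],0],
  ],
  hand=-1,
)

```text
time_s: 18.8
ee_pos: [488.2, -275.9, 14.9]
tool_rot: [-3.139, 0.585, -1.566]
contact_force: [1.0, 0.5, 0.4]
finger_gap: 85.5
grip_force: 0.0
```

```bash
python3 st.py; cat > m.py <<'E'
from cell import eyes
from h import *
import sys
n=sys.argv[1]; f=eyes.grab_frame("wrist"); np.savez(f"pics/{n}.npz",**f); cv2.imwrite(f"pics/{n}.png",cv2.resize(f["image"][:,:,::-1],(768,576)))
E
python3 m.py w3
```

```text
t 18.8 q [-0.811  0.718  1.638  0.411  1.26   2.104] p [ 488.2 -275.9   14.9] F [1.  0.5 0.4] gap 85.51688176627665
[[0.004, -1.0, -0.0], [-0.834, -0.003, 0.552], [-0.552, -0.002, -0.834]] lean deg 33.5
```

View pics/w3.png

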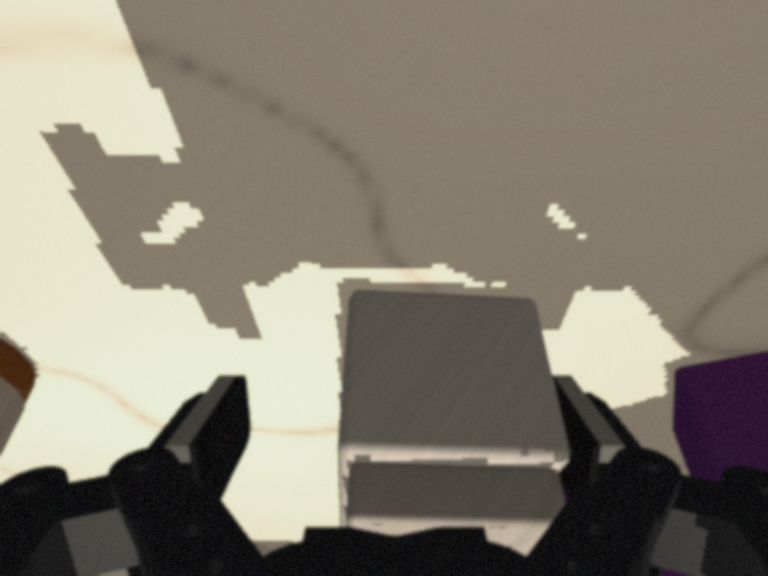

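Wrist view: the end face has base corners at (347,290) and (537,300) and rim corners at (341,449) and (568,459). It looks closer to square. I'll work out the residual.

```bash
python3 - <<'E'
from h import *
f=load("w3"); g=cv2.cvtColor(f["image"],cv2.COLOR_RGB2GRAY).astype(float)
# fit base edge (lower in image = face dark, above floor) : strongest vertical gradient along columns
P=[]
for u in range(245,348,4):
    col=cv2.GaussianBlur(g[:,u-1:u+2],(3,3),0).mean(1); d=np.abs(np.diff(col[180:215])); 
    P.append((u,180.5+d.argmax()))
P=np.array(P); W=np.array([plane(f,u,v,2) for u,v in P]); c=np.polyfit(W[:,0],W[:,1],1); r=W[:,1]-np.polyval(c,W[:,0])
k=abs(r)<2; c=np.polyfit(W[k,0],W[k,1],1); print('base slope',c[0],k.sum(),W[k].mean(0))
for n,u,v,z in [("b0",347,290,0),("b1",537,300,0),("r0",341,449,50),("r1",568,459,50)]: print(n,plane(f,u/1.5,v/1.5,z).round(1))
E
```

```text
base slope -0.034044048495220844 17 [ 479.93284655 -309.61880676    2.        ]
b0 [ 500.3 -303.3    0. ]
b1 [ 443.2 -298.8    0. ]
r0 [ 498.2 -308.2   50. ]
r1 [ 446.  -302.4   50. ]
```

```bash
cat > yaw.py <<'E'
from cell import eyes
from h import *
def run(f,tag):
    c=proj(f,[475,-245,50])[0].astype(int); k=8
    roi=cv2.resize(f["image"][c[1]-18:c[1]+18,c[0]-26:c[0]+26],None,fx=k,fy=k,interpolation=cv2.INTER_CUBIC)
    e=cv2.Canny(cv2.GaussianBlur(cv2.cvtColor(roi,cv2.COLOR_RGB2GRAY),(9,9),0),25,60)
    L=cv2.HoughLinesP(e,1,np.pi/360,50,minLineLength=90,maxLineGap=12)
    for x1,y1,x2,y2 in ([] if L is None else L[:,0]):
        A,B=[plane(f,c[0]-26+(x+.5)/k-.5,c[1]-18+(y+.5)/k-.5,50) for x,y in((x1,y1),(x2,y2))]; d=B-A
        if d[1]<0: A,B,d=B,A,-d
        if abs(d[0])<.4*abs(d[1]): print(tag,'off +y',round(float(np.arctan2(d[0],d[1])),3),'len',round(float(np.hypot(*d[:2]))),A[:2].round(),B[:2].round())
run(load("top0"),"before"); run(load("top2"),"grip"); run(eyes.grab_frame("top"),"now")
E
python3 yaw.py
```

```text
grip off +y 0.159 len 50 [ 437. -265.] [ 445. -216.]
```

```bash
python3 - <<'E'
from cell import eyes
from h import *
f=eyes.grab_frame("top"); np.savez("pics/top3.npz",**f)
c=proj(f,[475,-245,50])[0].astype(int); print(c)
im=f["image"][c[1]-22:c[1]+22,c[0]-30:c[0]+30,::-1]
cv2.imwrite("pics/t3.png",cv2.normalize(cv2.resize(im,None,fx=12,fy=12,interpolation=cv2.INTER_CUBIC),None,0,255,cv2.NORM_MINMAX))
E
```

```text
[319 200]
```

View pics/t3.png

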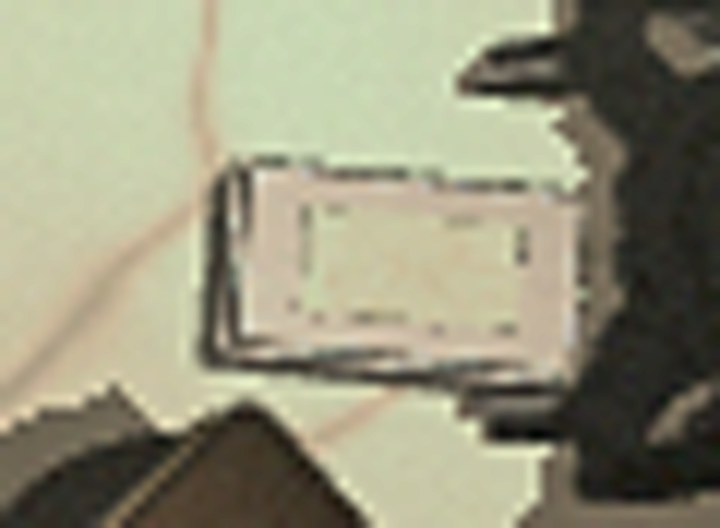

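The top crop shows the tin's long edges at about 0.08 slope, which leaves about 3° of yaw. One more 4 mm nudge, then recentre and grip.

Call:
carry_out(
  series=[
    [[0,-0.1,0],0],
    [[0,-0.12,0],0],
    [[0,0,0],0],
    [[0,0.4,0],0],
    [[0,0.4,0],0],
    [[0,0,0],0],
  ],
)

```text
time_s: 19.7
ee_pos: [475.4, -275.9, 14.8]
tool_rot: [-3.141, 0.586, -1.567]
contact_force: [0.2, -0.2, 0.7]
finger_gap: 85.8
grip_force: 0.0
```

Call:
carry_out(
  series=[
    [[0,0,0],0],
    [[0,0,0],0],
    [[0,0,0],0],
    [[0,0,0],0],
    [[0,0,0],0],
    [[0,0,0],0],
    [[0,0,0],0],
  ],
  hand=1,
  squeeze=60,
)

```text
time_s: 20.58
ee_pos: [477.1, -276.8, 15.5]
tool_rot: [-3.138, 0.584, -1.566]
contact_force: [0.3, -2.5, 4.8]
finger_gap: 55.4
grip_force: 64.1
```

```bash
python3 st.py
```

```text
t 20.575 q [-0.825  0.705  1.66   0.406  1.253  2.091] p [ 477.1 -276.8   15.5] F [ 0.3 -2.5  4.8] gap 55.41057066903708
[[0.004, -1.0, 0.001], [-0.834, -0.003, 0.551], [-0.551, -0.003, -0.835]] lean deg 33.4
```

The gap of 55.4 mm means a square grip. Before going in I'll check arm clearance to the handle, shelf and head.

```bash
cat > clr.py <<'E'
from sim import *
MT=np.column_stack([[0,-.834,-.552],[-1,0,0],[0,.552,-.834]])
def pts(q):
    a1,d1,L1,e,L2,Lt,o=K; A=Z(q[0]);B=A@Y(q[1]);C=B@Y(q[2]);D=C@Z(q[3])@Y(q[4])
    s=A@[a1,0,d1]; el=s+B@[0,0,L1]; w=el+C@[e,o,L2]; el2=el+C@[e,o,0]
    return s,el,el2,w,w+D@[0,0,Lt]
def segd(a,b,c,d):
    t=np.linspace(0,1,60); P=a+np.outer(t,b-a); Q=c+np.outer(t,d-c); D=np.linalg.norm(P[:,None]-Q[None],axis=2); i=np.unravel_index(D.argmin(),D.shape); return D.min().round(),P[i[0]].round(),Q[i[1]].round()
O=np.array([667,190.5,0]); px=np.array([.0154,1,0]); py=np.array([-1,.0154,0])
W=lambda x,y,z:O+px*x+py*y+np.array([0,0,z])
def check(P,M=MT,th=0):
    q=ik([-.3,.5,1.6,.5,1.1,2.4],np.array(P),M,600); s,el,el2,w,t=pts(q); print(P,q.round(2),'err',(t-P).round(1),'elbow',el2.round(),'wrist',w.round())
    f=np.radians(35)-th; hx,hz=-200*np.cos(f),180+200*np.sin(f)
    print('  handle-forearm',segd(el2,w,W(hx,85,hz),W(hx,190,hz)),'handle-tool',segd(w,t,W(hx,85,hz),W(hx,190,hz)))
    print('  shelf-forearm',segd(el2,w,W(-149,-140,390),W(-149,260,390)),'shelf-tool',segd(w,t,W(-149,-140,390),W(-149,260,390)))
if __name__=="__main__":
    check([667,171,55]); check([667,100,55]); check([660,0,60])
    check([527,27,280],M=MT@Z(-np.pi/2)); check(W(-195,140,120),M=MT@Z(-np.pi/2),th=.9)
E
python3 clr.py
```

```text
[667, 171, 55] [-0.07  0.66  1.63  0.7   1.02  2.64] err [0. 0. 0.] elbow [272.  24. 668.] wrist [667.  -4. 319.]
  handle-forearm (np.float64(82.0), array([627.,  -1., 355.]), array([579.,  28., 295.])) handle-tool (np.float64(88.0), array([667.,  17., 288.]), array([579.,  28., 295.]))
  shelf-forearm (np.float64(41.0), array([587.,   2., 390.]), array([588.,  43., 390.])) shelf-tool (np.float64(84.0), array([667.,  -4., 319.]), array([669.,  41., 390.]))
[667, 100, 55] [-0.18  0.66  1.62  0.67  1.08  2.57] err [ 0.  0. -0.] elbow [275.  -5. 666.] wrist [667. -75. 319.]
  handle-forearm (np.float64(122.0), array([621., -67., 360.]), array([579.,  28., 295.])) handle-tool (np.float64(114.0), array([667., -33., 257.]), array([579.,  28., 295.]))
  shelf-forearm (np.float64(102.0), array([567., -57., 408.]), array([567.,  43., 390.])) shelf-tool (np.float64(136.0), array([667., -72., 315.]), array([669.,  41., 390.]))
[660, 0, 60] [-0.32  0.67  1.59  0.61  1.16  2.49] err [ 0.  0. -0.] elbow [276. -46. 663.] wrist [ 660. -175.  324.]
  handle-forearm (np.float64(202.0), array([ 595., 
[... 578 characters left out ...]
89.]), array([528.,  29., 295.]))
  shelf-forearm (np.float64(246.0), array([ 527., -148.,  544.]), array([527.,  44., 390.])) shelf-tool (np.float64(75.0), array([527., -17., 347.]), array([527.,  44., 390.]))
[523.997  -2.344 120.   ] [-0.41  0.39  1.91  0.58  1.17  0.85] err [ 0. -0. -0.] elbow [160. -21. 733.] wrist [ 524. -177.  384.]
  handle-forearm (np.float64(316.0), array([ 524., -177.,  384.]), array([527.,   1., 123.])) handle-tool (np.float64(4.0), array([524.,  -2., 120.]), array([524.,   1., 123.]))
  shelf-forearm (np.float64(201.0), array([ 438., -140.,  467.]), array([439.,  45., 390.])) shelf-tool (np.float64(187.0), array([ 524., -112.,  286.]), array([527.,  44., 390.]))
```

The placed grip pose would bring the forearm within about 41 mm of the shelf edge. So I'll set the tin down about 33 mm short on the bed, with its centre of mass over the plate, and push it home with closed fingers. Lifting and transporting now.

Call:
carry_out(
  series=[
    [[-0.3,0,-0.4],0],
    [[-0.5,0,-0.75],0],
    [[-0.4,0,-0.5],0],
    [[-0.88,-0.16,0.58],0],
    [[-0.88,-0.16,0.58],0],
    [[-0.88,-0.16,0.58],0],
    [[-0.88,-0.16,0.58],0],
    [[-0.88,-0.16,0.58],0],
    [[-0.88,-0.16,0.58],0],
    [[-0.88,-0.16,0.58],0],
  ],
)

```text
time_s: 21.82
ee_pos: [498.4, -125.2, 56.0]
tool_rot: [-3.14, 0.585, -1.566]
contact_force: [-0.6, 0.6, -2.2]
finger_gap: 55.4
grip_force: 63.6
```

Call:
carry_out(
  series=[
    [[-0.88,-0.9,0.58],0],
    [[-0.88,-0.92,0.58],0],
    [[-0.88,-0.92,0.58],0],
    [[-0.88,-0.92,0.58],0],
    [[-0.88,-0.92,0.58],0],
    [[-0.88,-0.92,0.58],0],
    [[-0.88,-0.92,0.58],0],
    [[-0.88,-0.92,0.58],0],
    [[-0.8,-0.8,0.54],0.13],
    [[0,0,0],0],
  ],
)

```text
time_s: 23.08
ee_pos: [660.6, 64.1, 56.5]
tool_rot: [3.131, 0.585, -1.587]
contact_force: [-0.1, -0.5, -2.7]
finger_gap: 55.3
grip_force: 63.7
```

```bash
python3 st.py; python3 m.py w4; python3 - <<'E'
from cell import eyes
from h import *
f=eyes.grab_frame("top"); np.savez("pics/top4.npz",**f); g=eyes.grab_frame("scene"); np.savez("pics/scene4.npz",**g)
w=cv2.imread("pics/w4.png"); t=cv2.resize(f["image"][80:230,130:290,::-1],(512,480),interpolation=cv2.INTER_CUBIC)
W=np.zeros((480,800,3),np.uint8); W[:288,:384]=cv2.resize(w,(384,288)); W[:416,384:]=np.clip(cv2.resize(t,(416,416)).astype(float)*1.7,0,255)
cv2.imwrite("pics/v4.png",W)
E
```

```text
t 23.075 q [-0.231  0.662  1.626  0.646  1.103  2.551] p [660.6  64.1  56.5] F [-0.1 -0.5 -2.7] gap 55.26296157582966
[[-0.013, -1.0, -0.002], [-0.834, 0.01, 0.552], [-0.552, 0.009, -0.834]] lean deg 33.5
```

View pics/v4.png

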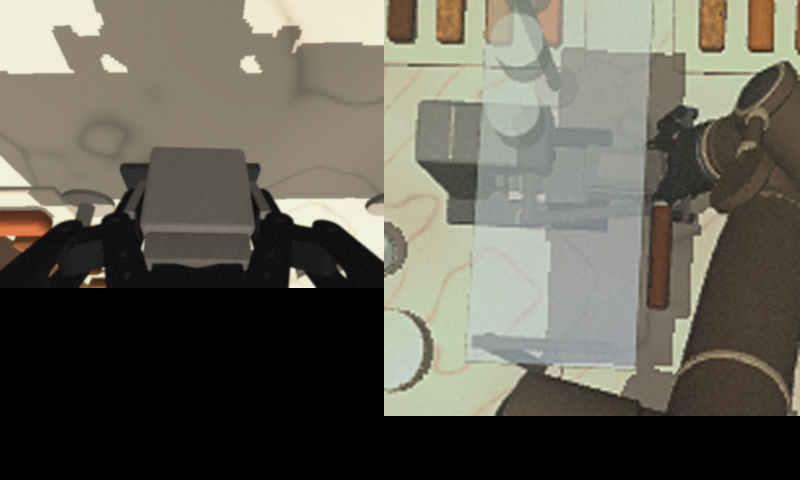

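The tin is held square, entering over the base plate and about 6 mm short laterally. Moving in and feeling down for the bed.

Call:
carry_out(
  series=[
    [[-0.8,-0.1,0.5],0],
    [[-0.8,-0.1,0.5],0],
    [[-0.8,-0.1,0.5],0],
    [[-0.65,0,0.4],0],
    [[0.14,0,0.2],0],
    [[0.14,0,0.2],0],
    [[0.07,0,0.1],0],
    [[0.07,0,0.1],0],
  ],
)

```text
time_s: 24.22
ee_pos: [667.1, 132.6, 43.3]
tool_rot: [3.13, 0.585, -1.591]
contact_force: [-0.5, -0.1, -2.2]
finger_gap: 55.3
grip_force: 63.8
```

Call:
carry_out(
  series=[
    [[0.07,0,0.1],0],
    [[0.07,0,0.1],0],
    [[0,0,0],0],
  ],
)

```text
time_s: 24.6
ee_pos: [667.7, 133.0, 41.6]
tool_rot: [3.132, 0.587, -1.588]
contact_force: [-4.3, -3.3, 8.0]
finger_gap: 55.7
grip_force: 64.9
```

Contact at TCP z of about 42, so the bed is about 26 mm high. Releasing, backing out, and closing the fingers behind the tin.

Call:
carry_out(
  series=[
    [[0,0,0],0],
    [[0,0,0],0],
    [[0,0,0],0],
    [[0,0,0],0],
    [[0,0,0],0],
    [[0.4,0,-0.3],0],
    [[0.6,0,-0.6],0],
    [[0.6,0,-0.6],0],
    [[0.3,0,-0.3],0],
  ],
  hand=-1,
)

```text
time_s: 25.72
ee_pos: [667.1, 79.5, 48.5]
tool_rot: [3.132, 0.584, -1.591]
contact_force: [-0.3, 0.4, 0.7]
finger_gap: 85.5
grip_force: 0.0
```

Call:
carry_out(
  series=[
    [[0,0,0],0],
    [[0,0,0],0],
    [[0,0,0],0],
    [[0,0,0],0],
    [[0,0,0],0],
    [[0,0,0],0],
    [[0,0,0],0],
  ],
  hand=1,
  squeeze=20,
)

```text
time_s: 26.6
ee_pos: [666.5, 81.6, 47.9]
tool_rot: [3.131, 0.585, -1.589]
contact_force: [-0.0, 0.4, -0.4]
finger_gap: -0.1
grip_force: 0.0
```

```bash
python3 st.py; python3 m.py w5
```

```text
t 26.6 q [-0.204  0.679  1.618  0.659  1.082  2.565] p [666.5  81.6  47.9] F [-0.   0.4 -0.4] gap -0.06534830716890873
[[-0.016, -1.0, -0.001], [-0.834, 0.013, 0.552], [-0.552, 0.009, -0.834]] lean deg 33.5
```

View pics/w5.png

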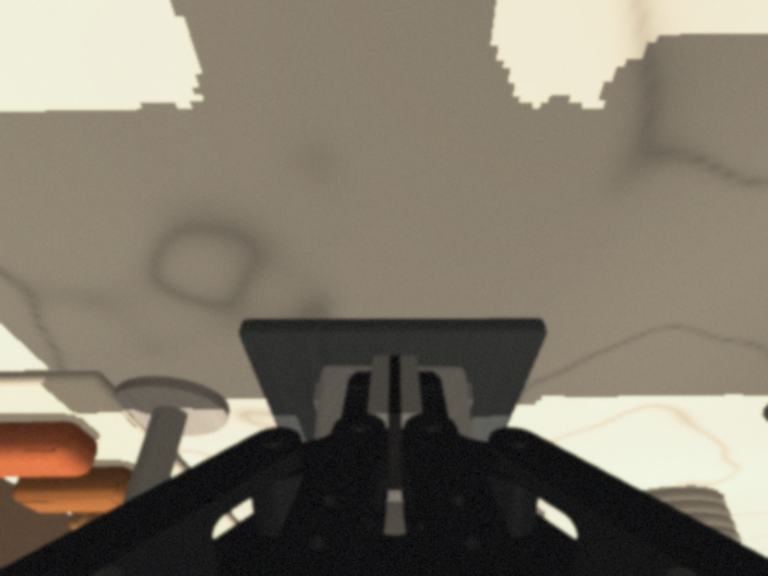

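Wrist view: base-plate front edge (240,320)–(545,320), tin end face behind the fingers with its base edge (317,367)–(471,368). Checking lateral centring.

```bash
python3 - <<'E'
from h import *
f=load("w5")
for n,u,v,z in [("p0",240,322,10),("p1",546,322,10),("t0",317,367,26),("t1",471,368,26)]: print(n,plane(f,u/1.5,v/1.5,z).round(1))
E
```

```text
p0 [725.4 100.3  10. ]
p1 [603.4 103.6  10. ]
t0 [694.6 108.8  26. ]
t1 [634.4 111.4  26. ]
```

Call:
carry_out(
  series=[
    [[-0.4,0,0.27],0],
    [[-0.4,0,0.27],0],
    [[-0.3,0,0.2],0],
    [[-0.3,0,0.2],0],
    [[-0.2,0,0.13],0],
    [[-0.2,0,0.13],0],
  ],
)

```text
time_s: 27.4
ee_pos: [667.1, 125.1, 47.8]
tool_rot: [3.131, 0.585, -1.589]
contact_force: [-0.7, -1.7, 0.5]
finger_gap: 0.2
grip_force: 0.7
```

Call:
carry_out(
  series=[
    [[-0.12,0,0.08],0],
    [[-0.12,0,0.08],0],
    [[0,0,0],0],
  ],
)

```text
time_s: 27.78
ee_pos: [667.0, 131.0, 47.8]
tool_rot: [3.13, 0.585, -1.59]
contact_force: [-0.1, -0.5, 0.1]
finger_gap: 0.3
grip_force: 0.1
```

Call:
carry_out(
  series=[
    [[-0.06,0,0.04],0],
    [[-0.06,0,0.04],0],
    [[-0.06,0,0.04],0],
    [[0,0,0],0],
  ],
)

```text
time_s: 28.28
ee_pos: [667.1, 135.1, 47.8]
tool_rot: [3.131, 0.585, -1.59]
contact_force: [1.1, -1.2, 0.4]
finger_gap: -0.1
grip_force: 0.4
```

Call:
carry_out(
  series=[
    [[-0.06,0,0.04],0],
    [[-0.06,0,0.04],0],
    [[0,0,0],0],
  ],
)

```text
time_s: 28.65
ee_pos: [667.5, 137.2, 47.7]
tool_rot: [3.132, 0.584, -1.589]
contact_force: [-0.2, -4.2, 1.0]
finger_gap: -0.1
grip_force: 2.0
```

The force rises at TCP y≈137, so the tin's far end is touching the back stop. Backing straight out.

Call:
carry_out(
  series=[
    [[0.4,0,-0.3],0],
    [[0.8,0,-0.6],0],
    [[0.8,0,-0.6],0],
    [[0.8,0,-0.6],0],
    [[0.8,0,-0.6],0],
    [[0.8,0,-0.6],0],
    [[0.8,0,-0.6],0],
    [[0.8,0,-0.6],0],
    [[0.8,0,-0.6],0],
  ],
  hand=1,
)

```text
time_s: 29.78
ee_pos: [665.1, -33.2, 57.8]
tool_rot: [3.131, 0.585, -1.59]
contact_force: [-0.2, -0.2, 0.5]
finger_gap: 0.2
grip_force: 0.0
```

```bash
python3 st.py; python3 m.py w6; python3 - <<'E'
from cell import status
from sim import *
import json
q=np.array(status.get_obs()['qpos']); rows=[]; cnt=0
q=go(q,[590,-90,220],9,[-1]*9,rows); a=len(rows)
q=go(q,[522,-35,362],9,[-1]+[-.5]+[0]*7,rows)
print(json.dumps(rows[:a]));print(json.dumps(rows[a:])); p,M=fk(q,K); print(p.round(1),M.round(3).tolist(),q.round(2))
E
```

```text
t 29.775 q [-0.366  0.7    1.554  0.589  1.189  2.482] p [665.1 -33.2  57.8] F [-0.2 -0.2  0.5] gap 0.17677441569646055
[[-0.016, -1.0, -0.0], [-0.834, 0.013, 0.552], [-0.552, 0.009, -0.834]] lean deg 33.5
[[[-0.24, 0.42, -0.92], -1], [[-0.3, 0.38, -0.92], -1], [[-0.36, 0.33, -0.92], -1], [[-0.4, 0.28, -0.92], -1], [[-0.44, 0.21, -0.92], -1], [[-0.46, 0.15, -0.92], -1], [[-0.48, 0.07, -0.92], -1], [[-0.49, 0.0, -0.92], -1], [[-0.48, -0.07, -0.93], -1]]
[[[-0.53, -0.58, -0.49], -1], [[-0.44, -0.65, -0.49], -0.5], [[-0.38, -0.68, -0.49], 0], [[-0.39, -0.69, -0.49], 0], [[-0.38, -0.68, -0.49], 0], [[-0.39, -0.69, -0.49], 0], [[-0.38, -0.68, -0.49], 0], [[-0.39, -0.69, -0.5], 0], [[-0.38, -0.68, -0.49], 0]]
[522. -35. 362.] [[1.0, -0.012, 0.002], [-0.011, -0.835, 0.55], [-0.005, -0.55, -0.835]] [-0.46  0.12  1.7   0.52  1.6   1.07]
```

View pics/w6.png

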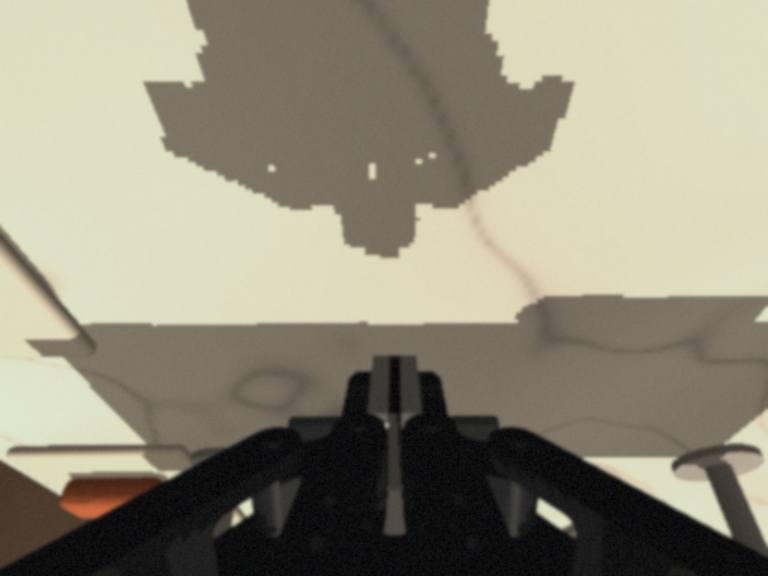

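The gripper hides the tin in this view, but the contact readings support the placement. Moving on to the handle, turning the tool 90°.

Call:
carry_out(
  series=[
    [[-0.25,0.4,-0.9],-1],
    [[-0.3,0.4,-0.9],-1],
    [[-0.35,0.35,-0.9],-1],
    [[-0.4,0.3,-0.9],-1],
    [[-0.45,0.2,-0.9],-1],
    [[-0.45,0.15,-0.9],-1],
    [[-0.5,0.05,-0.9],-1],
    [[-0.5,0,-0.9],-1],
    [[-0.5,-0.05,-0.9],-1],
  ],
  hand=-0.4,
)

```text
time_s: 30.95
ee_pos: [588.3, -84.0, 218.3]
tool_rot: [-2.569, 0.127, -0.193]
contact_force: [-0.5, -0.5, 0.2]
finger_gap: 59.8
grip_force: 0.0
```

Call:
carry_out(
  series=[
    [[-0.5,-0.6,-0.5],-1],
    [[-0.45,-0.65,-0.5],-0.5],
    [[-0.4,-0.7,-0.5],0],
    [[-0.4,-0.7,-0.5],0],
    [[-0.4,-0.7,-0.5],0],
    [[-0.4,-0.7,-0.5],0],
    [[-0.4,-0.7,-0.5],0],
    [[-0.4,-0.7,-0.5],0],
    [[-0.3,-0.6,-0.5],0],
    [[0,0,0],0],
  ],
)

```text
time_s: 32.2
ee_pos: [521.4, -29.9, 363.1]
tool_rot: [-2.558, 0.004, -0.009]
contact_force: [-0.7, 0.2, -0.0]
finger_gap: 59.9
grip_force: 0.0
```

```bash
python3 st.py; python3 - <<'E'
from cell import eyes
from h import *
for n in ("wrist","top","scene"):
    f=eyes.grab_frame(n); np.savez(f"pics/{n}7.npz",**f)
    hsv=cv2.cvtColor(f["image"],cv2.COLOR_RGB2HSV); im=f["image"].astype(int)
    H=proj(f,[[524.5,28.9,294.7],[577,28.9,294.7],[474.5,28.9,294.7]]); print(n,'expected handle',H.round().tolist())
    m=((hsv[...,0]<15)&(hsv[...,1]>80)&(hsv[...,2]>25)&(hsv[...,2]<150)).astype(np.uint8)
    for c in cv2.findContours(m,cv2.RETR_EXTERNAL,cv2.CHAIN_APPROX_SIMPLE)[0]:
        if cv2.contourArea(c)>80:
            r=cv2.minAreaRect(c)
            if np.hypot(*(np.array(r[0])-H[0]))<90: print('  ',np.round(r[0],1),np.round(r[1],1),round(r[2]))
E
```

```text
t 32.2 q [-0.452  0.118  1.702  0.52   1.597  1.069] p [521.4 -29.9 363.1] F [-0.7  0.2 -0. ] gap 59.91673039451161
[[1.0, -0.01, 0.002], [-0.009, -0.835, 0.551], [-0.004, -0.551, -0.835]] lean deg 33.4
wrist expected handle [[247.0, 191.0], [245.0, 118.0], [249.0, 252.0]]
   [246.  187.5] [ 32. 141.] 0
top expected handle [[236.0, 173.0], [237.0, 155.0], [236.0, 191.0]]
   [235.9 172. ] [ 6.9 36.3] 3
scene expected handle [[255.0, 193.0], [241.0, 199.0], [268.0, 187.0]]
   [233.6 119.3] [14.7 15. ] 68
```

Handle position is confirmed in two cameras. Approaching and gripping it.

Call:
carry_out(
  series=[
    [[0,-0.3,0.9],0],
    [[0,-0.27,0.9],0],
    [[0,0,0.95],0],
    [[0,0,0.95],0],
    [[0,0,0.95],0],
    [[0,0,0.85],0],
    [[0,0,0],0],
  ],
)

```text
time_s: 33.22
ee_pos: [520.1, 40.9, 274.3]
tool_rot: [-2.556, 0.01, -0.008]
contact_force: [-0.0, -0.3, -1.3]
finger_gap: 59.5
grip_force: 0.0
```

Call:
carry_out(
  series=[
    [[0,0,0],0],
    [[0,0,0],0],
    [[0,0,0],0],
    [[0,0,0],0],
    [[0,0,0],0],
    [[0,0,0],0],
  ],
  hand=1,
  squeeze=45,
)

```text
time_s: 33.98
ee_pos: [521.7, 40.1, 276.7]
tool_rot: [-2.557, 0.005, -0.01]
contact_force: [0.3, -0.3, 5.5]
finger_gap: 22.3
grip_force: 44.3
```

```bash
python3 st.py; python3 - <<'E'
import numpy as np
# arc of the handle relative to start, in press (x,z) ~ world (y,z); print cumulative and steps in tool axes
T=np.array([[-.835,-.551],[.551,-.835]]) # rows: tool y, tool z in (y,z)
h=lambda t:200*np.array([-np.cos(np.radians(35)-t),np.sin(np.radians(35)-t)])
for t in np.arange(0,1.0,.08): print(round(t,2),(h(t)-h(0)).round(1),'step tool y,z /20:',(T@(h(t+.08)-h(t))/20).round(2))
E
```

```text
t 33.975 q [-0.334  0.15   1.845  0.559  1.392  1.076] p [521.7  40.1 276.7] F [ 0.3 -0.3  5.5] gap 22.34672295128428
[[1.0, -0.011, 0.001], [-0.01, -0.834, 0.552], [-0.005, -0.552, -0.834]] lean deg 33.5
0.0 [0. 0.] step tool y,z /20: [0.73 0.32]
0.08 [ -8.6 -13.5] step tool y,z /20: [0.7  0.38]
0.16 [-16.2 -27.6] step tool y,z /20: [0.67 0.44]
0.24 [-22.6 -42.2] step tool y,z /20: [0.63 0.49]
0.32 [-27.8 -57.4] step tool y,z /20: [0.59 0.54]
0.4 [-31.7 -72.9] step tool y,z /20: [0.55 0.58]
0.48 [-34.5 -88.6] step tool y,z /20: [0.5  0.63]
0.56 [ -35.9 -104.5] step tool y,z /20: [0.45 0.66]
0.64 [ -36.1 -120.5] step tool y,z /20: [0.39 0.7 ]
0.72 [ -35.  -136.5] step tool y,z /20: [0.34 0.73]
0.8 [ -32.6 -152.3] step tool y,z /20: [0.28 0.75]
0.88 [ -29.  -167.9] step tool y,z /20: [0.22 0.77]
0.96 [ -24.1 -183.1] step tool y,z /20: [0.15 0.79]
```

Call:
carry_out(
  series=[
    [[0,0.36,0.16],0],
    [[0,0.37,0.16],0],
    [[0,0.7,0.38],0],
    [[0,0.67,0.44],0],
    [[0,0.63,0.49],0],
    [[0,0.59,0.54],0],
    [[0,0.55,0.58],0],
    [[0,0.25,0.31],0],
    [[0,0.25,0.32],0],
    [[0,0,0],0],
  ],
)

```text
time_s: 35.22
ee_pos: [521.0, 6.4, 173.0]
tool_rot: [-2.551, 0.006, -0.01]
contact_force: [0.5, 2.9, 9.6]
finger_gap: 22.7
grip_force: 47.6
```

```bash
cat > fl.py <<'E'
from cell import status
import numpy as np
o=status.get_obs(); p=np.array(o['ee_pos']); F=np.array(o['contact_force'])
d=p[1:]-np.array([40.1,276.7]); h0=200*np.array([-np.cos(.6109),np.sin(.6109)]); h=h0+d
phi=np.arctan2(h[1],-h[0]); t=np.array([-np.sin(phi),-np.cos(phi)])
print('t',o['time_s'],'theta',round(.6109-phi,3),'radius',np.hypot(*h).round(1),'F',F.round(1),'tangential N',round(float(-F[1:]@t),1),'gap',round(o['finger_gap'],1),'grip',round(o['grip_force'],1))
E
python3 fl.py
```

```text
t 35.225 theta 0.555 radius 197.8 F [0.5 2.9 9.6] tangential N 9.8 gap 22.7 grip 47.6
```

Call:
carry_out(
  series=[
    [[0,0.22,0.33],0],
    [[0,0.22,0.33],0],
    [[0,0,0],0],
  ],
)

```text
time_s: 35.6
ee_pos: [521.0, 6.6, 157.9]
tool_rot: [-2.55, 0.006, -0.01]
contact_force: [-0.8, 5.1, 12.2]
finger_gap: 22.6
grip_force: 48.9
```

```bash
python3 fl.py
```

```text
t 35.6 theta 0.632 radius 197.4 F [-0.8  5.1 12.2] tangential N 12.1 gap 22.6 grip 48.9
```

Call:
carry_out(
  series=[
    [[0,0.2,0.35],0],
    [[0,0.2,0.35],0],
    [[0,0,0],0],
  ],
)

```text
time_s: 35.98
ee_pos: [521.0, 7.7, 142.4]
tool_rot: [-2.549, 0.005, -0.01]
contact_force: [-0.8, 2.9, 14.3]
finger_gap: 22.7
grip_force: 49.9
```

```bash
python3 fl.py
```

```text
t 35.975 theta 0.71 radius 197.2 F [-0.8  2.9 14.3] tangential N 14.0 gap 22.7 grip 49.9
```

Call:
carry_out(
  series=[
    [[0,0.16,0.37],0],
    [[0,0,0],0],
  ],
)

```text
time_s: 36.22
ee_pos: [521.1, 8.9, 134.1]
tool_rot: [-2.551, 0.005, -0.01]
contact_force: [0.5, 4.4, 12.5]
finger_gap: 22.4
grip_force: 50.5
```

```bash
python3 fl.py
```

```text
t 36.225 theta 0.753 radius 197.0 F [ 0.5  4.4 12.5] tangential N 11.8 gap 22.4 grip 50.5
```

Call:
carry_out(
  series=[
    [[0,0.15,0.37],0],
    [[0,0,0],0],
  ],
)

```text
time_s: 36.48
ee_pos: [521.1, 10.2, 126.7]
tool_rot: [-2.551, 0.005, -0.01]
contact_force: [-1.2, 1.8, 16.1]
finger_gap: 22.8
grip_force: 51.3
```

```bash
python3 fl.py
```

```text
t 36.475 theta 0.791 radius 197.0 F [-1.2  1.8 16.1] tangential N 15.5 gap 22.8 grip 51.3
```

Call:
carry_out(
  series=[
    [[0,0.07,0.19],0],
    [[0,0,0],0],
  ],
)

```text
time_s: 36.72
ee_pos: [521.1, 10.7, 123.8]
tool_rot: [-2.55, 0.005, -0.009]
contact_force: [-3.0, -1.2, 19.1]
finger_gap: 22.6
grip_force: 51.8
```

```bash
python3 fl.py
```

```text
t 36.725 theta 0.806 radius 196.9 F [-3.  -1.2 19.1] tangential N 19.0 gap 22.6 grip 51.8
```

Call:
carry_out(
  series=[
    [[0,0.06,0.19],0],
    [[0,0,0],0],
  ],
)

```text
time_s: 36.98
ee_pos: [521.2, 11.5, 120.1]
tool_rot: [-2.551, 0.005, -0.009]
contact_force: [-3.9, -1.4, 22.1]
finger_gap: 22.8
grip_force: 52.3
```

```bash
python3 fl.py
```

```text
t 36.975 theta 0.825 radius 196.9 F [-3.9 -1.4 22.1] tangential N 21.9 gap 22.8 grip 52.3
```

Lid seated: the tangential force climbs from about 13 N to 22 N along the rubber's slope, which is about 42 N at the foot (firm, well below 90 N). Easing the lever back up along the arc.

Call:
carry_out(
  series=[
    [[0,-0.08,-0.24],0],
    [[0,-0.17,-0.365],0],
    [[0,-0.17,-0.365],0],
    [[0,-0.2,-0.35],0],
    [[0,-0.2,-0.35],0],
    [[0,-0.22,-0.33],0],
    [[0,-0.22,-0.33],0],
    [[0,-0.25,-0.315],0],
    [[0,-0.25,-0.315],0],
    [[0,-0.27,-0.29],0],
    [[0,-0.28,-0.29],0],
  ],
)

```text
time_s: 38.35
ee_pos: [521.0, 13.0, 200.7]
tool_rot: [-2.552, 0.006, -0.01]
contact_force: [4.8, 10.8, 0.4]
finger_gap: 22.9
grip_force: 51.7
```

```bash
python3 fl.py
```

```text
t 38.35 theta 0.411 radius 194.8 F [ 4.8 10.8  0.4] tangential N 2.5 gap 22.9 grip 51.7
```

Call:
carry_out(
  series=[
    [[0,-0.3,-0.27],0],
    [[0,-0.3,-0.27],0],
    [[0,-0.31,-0.25],0],
    [[0,-0.32,-0.25],0],
    [[0,-0.33,-0.22],0],
    [[0,-0.33,-0.22],0],
    [[0,-0.35,-0.19],0],
    [[0,-0.35,-0.19],0],
    [[0,-0.2,-0.09],0],
    [[0,-0.2,-0.09],0],
    [[0,0,0],0],
  ],
)

```text
time_s: 39.72
ee_pos: [521.5, 36.9, 267.5]
tool_rot: [-2.559, 0.005, -0.01]
contact_force: [2.5, -0.6, 1.7]
finger_gap: 22.5
grip_force: 47.5
```

```bash
python3 fl.py; python3 st.py
```

```text
t 39.725 theta 0.047 radius 197.6 F [ 2.5 -0.6  1.7] tangential N 1.1 gap 22.5 grip 47.5
t 39.725 q [-0.339  0.16   1.851  0.558  1.378  1.064] p [521.5  36.9 267.5] F [ 2.5 -0.6  1.7] gap 22.52919243883238
[[1.0, -0.011, 0.001], [-0.01, -0.835, 0.551], [-0.005, -0.551, -0.835]] lean deg 33.4
```

Call:
carry_out(
  series=[
    [[0,-0.15,-0.1],0],
    [[0,-0.15,-0.1],0],
    [[0,-0.1,-0.1],0],
    [[0,0,0],0],
  ],
)

```text
time_s: 40.22
ee_pos: [521.5, 41.9, 276.3]
tool_rot: [-2.555, 0.006, -0.01]
contact_force: [6.1, 3.2, -3.2]
finger_gap: 22.7
grip_force: 46.2
```

```bash
python3 fl.py; python3 st.py
```

```text
t 40.225 theta -0.004 radius 198.4 F [ 6.1  3.2 -3.2] tangential N -0.8 gap 22.7 grip 46.2
t 40.225 q [-0.332  0.15   1.846  0.561  1.391  1.078] p [521.5  41.9 276.3] F [ 6.1  3.2 -3.2] gap 22.72742467104663
[[1.0, -0.012, 0.0], [-0.01, -0.833, 0.554], [-0.006, -0.554, -0.833]] lean deg 33.6
```

The lever is at rest. Releasing and backing off along the tool axis.

Call:
carry_out(
  series=[
    [[0,0,0],0],
    [[0,0,0],0],
    [[0,0,0],0],
    [[0,0,0],0],
    [[0,0,0],0],
    [[0,0,-0.5],0],
    [[0,0,-1],0],
    [[0,0,-1],0],
    [[0,0,-1],0],
    [[0,0,-1],0],
    [[0,0.5,-1],0],
    [[0,0.5,-1],0],
  ],
  hand=-0.4,
)

```text
time_s: 41.72
ee_pos: [521.1, -48.5, 375.5]
tool_rot: [-2.557, 0.006, -0.009]
contact_force: [-0.3, -0.1, -0.2]
finger_gap: 59.9
grip_force: 0.0
```

Call:
carry_out(
  series=[
    [[0,0.5,-1],0],
    [[0,0.5,-1],0],
    [[0,0,0],0],
    [[0,0,0],0],
    [[0,0,0],0],
  ],
)

```text
time_s: 42.35
ee_pos: [520.4, -85.6, 395.8]
tool_rot: [-2.556, 0.008, -0.008]
contact_force: [-0.3, -0.0, -0.2]
finger_gap: 59.5
grip_force: 0.0
```

```bash
python3 st.py; python3 - <<'E'
from cell import eyes
from h import *
for n in ("top","scene"):
    f=eyes.grab_frame(n); np.savez(f"pics/{n}9.npz",**f)
f=load("top9"); g=load("top0"); hsv=cv2.cvtColor(f["image"],cv2.COLOR_RGB2HSV); H=proj(f,[[524.5,28.9,294.7]])[0]
m=((hsv[...,0]<15)&(hsv[...,1]>80)&(hsv[...,2]>25)&(hsv[...,2]<150)).astype(np.uint8)
for c in cv2.findContours(m,cv2.RETR_EXTERNAL,cv2.CHAIN_APPROX_SIMPLE)[0]:
    r=cv2.minAreaRect(c)
    if cv2.contourArea(c)>80 and np.hypot(*(np.array(r[0])-H))<60: print('handle',H.round(1),np.round(r[0],1))
# bystanders: change vs start around each
for n,P in dict(tumbler=[567,416,42],saucers=[440,382,44],jar=[636,-262,45],purpA=[330,-257,40],purpB=[376,-107,40],purpC=[552,-447,40],shelfcups=[760,160,420]).items():
    u,v=proj(f,[P])[0].astype(int); d=cv2.absdiff(f["image"][v-16:v+16,u-16:u+16],g["image"][v-16:v+16,u-16:u+16]); print(n,(u,v),'mean diff',d.mean().round(1))
# tin in press through glass: label (cream) search
u,v=proj(f,[[667,192,80]])[0]; print('tin expected px',u.round(),v.round())
E
```

```text
t 42.35 q [-0.539  0.146  1.607  0.498  1.702  1.029] p [520.4 -85.6 395.8] F [-0.3 -0.  -0.2] gap 59.48446417792708
[[1.0, -0.011, -0.002], [-0.008, -0.833, 0.553], [-0.008, -0.553, -0.833]] lean deg 33.6
handle [236.1 173. ] [236. 172.]
tumbler (np.int64(124), np.int64(168)) mean diff 7.3
saucers (np.int64(132), np.int64(205)) mean diff 8.4
jar (np.int64(324), np.int64(153)) mean diff 39.2
purpA (np.int64(322), np.int64(244)) mean diff 42.7
purpB (np.int64(277), np.int64(229)) mean diff 11.7
purpC (np.int64(378), np.int64(179)) mean diff 28.1
shelfcups (np.int64(187), np.int64(76)) mean diff 7.1
tin expected px 191.0 139.0
```

```bash
python3 -c "
from cell import workorder
print(workorder.sign_off())"
```

```text
the job is handed in; nothing more can be done
None
```

I handed the job in at about 42 s: the tin is on the bed against the back stop, its lid was pressed home with about 42 N at the foot, and the lever was eased back to rest. I judged the final seating from contact forces because no camera view showed the tin clearly under the press head. The camera comparison could not confirm that the jar and two of the purple tins were undisturbed, because the arm and its shadow changed those patches, but no force reading suggested contact with them.

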